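# Check the pump's oil level with the dip gauge

### The job

Slide the flat cover of the gauge case fully open and take out the gauge rod by its handle. Push the rod, without ramming it, down the inclined dip tube of the pump sump until its collar stops against the tube's mouth, keep hold of it there for about half a second, then draw it right out and hold it level for reading, the whole rod at least 20 cm above the bench. The job finishes with the robot still holding the rod there, level and motionless, with the case left open and the other things on the bench left where they were.

Things in the scene. Friction and masses are not known exactly. Their poses are not given: they have to be found in the camera images.
- gauge_case: grey case fixed left of the middle, 214 x 210 mm, walls 50 mm high, metal rails 11 mm wide on near and far edges (top 60.5 mm). Origin: centre of underside; x away from the robot, y left, z up. Right half (-y): open compartment 204 x 97.5 mm, floor at 6 mm, where the rod lies along x at y -52.5 mm, its axis 30 mm up, on saddles under its shaft and the last 11 mm of its handle. Left half: closed deck.
- case_cover (a joint): how far the cover has slid along the case's +y axis (to the left), in m: 0 closed over the compartment, 0.104 fully open over the deck. It starts within 15 mm of closed, slides with 1 to 2 N of friction and stays where it is left.
- cover_grip (a point): moves with the cover, an aluminium plate 197 x 103 x 4 mm (along the case's x, y, z) whose top is 55.5 mm above the bench. In its middle stands a black rib, 60 mm along the case's x, 12 mm thick along its y, top 78.5 mm above the bench. The point is inside the rib, 11 mm below its top, 67.5 mm above the bench.
- gauge_rod: the loose gauge rod, about 70 g, 168 mm long: a black square handle 16 x 16 x 70 mm, a 10 mm neck, a steel collar 34 mm across and 6 mm thick, a steel shaft 9 mm thick, 82 mm long, dark rings near its tip. Origin: on the axis, mid handle. Its x axis runs from the tip towards the handle's tail (tip at -x). At the start the tip points to the case's -x, roughly to the robot.
- rod_collar (a point): centre of the rod's collar face that looks to the tip (the face that stops on the tube): 51 mm from the rod's origin along the rod's -x.
- rod_tip (a point): the rod's tip: 133 mm from the rod's origin along the rod's -x, 82 mm beyond the collar face.
- pump_sump: small grey pump sump with ribbed sides, fixed to the bench, right of the middle, base 165 x 112 mm, top 60 mm high with two small plugs standing up to 12 mm above it. Origin: centre of its underside; x points roughly away from the robot, z up. The dip tube stands on it along the middle.
- dip_tube: the sump's straight steel tube, inclined 40 degrees above level, its mouth at the top on the far side, looking up and away from the robot. Origin: centre of the mouth, 45 mm to +x of the sump's origin, 130 mm above the bench. z points out of the mouth along the axis, y is level. Bore 16 mm, flared to 22 in the last 8 mm; outside 24 mm, 30 at the mouth; 88 mm deep: the collar stops before the tip.
- reagent_2: bystander, loose: white reagent bottle with blue cap, 34 mm across, 74 mm tall, on the left behind the case; origin at the centre of its underside
- reagent_3: bystander, loose: white reagent bottle with red cap, 40 mm across, 86 mm tall, on the left behind the case; origin at the centre of its underside
- beaker_2: bystander, loose: empty clear beaker, 62 mm across, 76 mm tall, on the right behind the pump sump; origin at the centre of its underside
- tape_roll: bystander, loose: roll of tape lying flat, 63 mm across, 19 mm tall, near the front between case and sump; origin at the centre of its underside
- column_2: bystander, loose: slim column 112 mm long, 17 mm thick, lying between case and sump; origin at the centre of its underside

How it is judged:
On the way, in this order (a step that is already met when the one before it is completed fails the run):
1. the case's cover is slid fully open (at least 94 of 104 mm) (value of joint case_cover above 0.094 m), for 0.2 s.
2. the held rod is in the dip tube with its collar face against the mouth (within 4 mm along the tube, 7 mm in all) and in line with the tube within 0.15 rad, for 0.3 s (z of rod_collar in the frame of dip_tube below 0.004 m and distance between rod_collar and dip_tube below 0.007 m and angle between the x axis of gauge_rod and the z axis of dip_tube, either way round below 0.15 rad and contact force between gauge_rod and the fingers above 0.5 N), for 0.3 s.
3. the held rod is drawn right out: its tip is beyond the tube's mouth (z of rod_tip in the frame of dip_tube above 0.004 m and contact force between gauge_rod and the fingers above 0.5 N), for 0.1 s.
At the end, for the whole second after the job is handed in: The fingers hold the rod, touching neither sump nor case, tip and handle both at least 195 mm above the bench, its axis level within 0.14 rad (8 degrees), at rest (below 20 mm/s and 0.2 rad/s), and the cover is still open (at least 90 mm) (contact force between gauge_rod and the fingers above 0.5 N and contact force between gauge_rod and pump_sump below 0.1 N and contact force between gauge_rod and gauge_case below 0.1 N and height (world z) of each of rod_tip, gauge_rod above 0.195 m and angle between gauge_rod's own x axis and vertical between 1.4308 and 1.7108 rad and linear speed of gauge_rod below 0.02 m/s and angular speed of gauge_rod below 0.2 rad/s and value of joint case_cover above 0.09 m); the arm keeps its last pose, push and grip.
It fails at once if the rod is rammed against the sump or tube (over 45 N) (contact force between gauge_rod and pump_sump above 45 N).
It fails at once if a loose bystander is moved more than 30 mm (distance of any of reagent_2, reagent_3, beaker_2, tape_roll, column_2 from where it was at the start of the episode above 0.03 m).
It also fails if it takes over 64 s, if anything falls off the work surface, if the arm or the gripper's body presses on something with over 40 N, if the wrist force passes 120 N, or if a joint passes its speed limit or range.

### The arm

A 6-joint arm with a two-finger parallel gripper is mounted at the origin on a cart in front of the work surface, level with it; the furniture and walls round the work are solid. World frame = base frame: x ahead of the robot, y to its left, z up, the work surface at z = 0. Lengths are in m, angles in rad, forces in N, time in s.
With the tool pointing down it reaches from about 0.25 to 0.775 m from the base axis. Payload 4 kg.
Tool frame: the origin (TCP) lies midway between the tips of the shut fingers; the grasp point (between the pads) lies manip.pinch_z behind it (manip.pinch_z is the distance from the TCP to the grasp point, in m); x points along the fingers, z is the direction in which the jaws open and shut, and the axes are right-handed (so a half turn about x gives the same grasp; the last joint's range is limited). The gripper opens to 85 mm and grips with 20 to 120 N. Pads are 22 mm wide; open, the fingers measure 114 mm over their backs; the gripper's body (76 mm by 85 mm) begins 54 mm behind the grasp point. The pads swing forward as they close: fully open they stand 13 mm farther back than shut.
Start: joints at [-1.257, 0.087, 1.371, -0, 1.684, -0.103], TCP at [0.223, -0.503, 0.231] pointing down, gripper open.
Joint ranges: [-3.1, 3.1], [-0.76, 2.03], [0.27, 2.55], [-1.08, 4.22], [0.17, 2.65], [-2.57, 2.57]. Speed limits (rad/s): [2.79, 2.79, 3.14, 3.14, 3.14, 3.14].

### API

Orientations are given as a 3x3 rotation matrix whose columns are the frame's x, y, z axes.
In Python, from bench import telemetry, camera, manip gives the robot as it stands.
- The arm moves only by the shell command python3 -m pendant 'ROWS' [FORCE]. ROWS is JSON, a list of rows, each an object of numbers: "grip": the opening, from -1 (shut) to 1 (fully open); "x", "y", "z": the shift along the world's x, y, z in m; "wx", "wy", "wz": the turn, a rotation vector about the world's x, y, z in rad. In form: [{"grip": .., "x": .., "y": .., "z": .., "wx": .., "wy": .., "wz": ..}, ...]. A call has 1 to 20 rows; each row is the pose to reach, as a shift and turn from the pose measured when the call began; what a row does not reach only later rows make up. A row lasts 1/8 s, in which the tool goes at most 62.5 mm and 10.7 degrees, less where a joint would pass 70% of its speed; a pose out of reach is approached as far as the arm can. A call with a gripper value outside its range is refused whole. The fingers move at their own pace and stop on an object; FORCE is the grip in N (left out, the last holds). Time passes only in rows, so rows that repeat a pose let the fingers close. It gives the time, the measured TCP pose, the force and the opening at its end, in the units of the state.
- telemetry.read_state(): the state, without advancing time (a new reading comes with each control period).
- camera(name): name is "scene" or "side" or "wrist"; returns a dict with "frame" (400x640x3 uint8, red, green, blue), "mtx" (3x3 intrinsics, pixels), "k1" (the pictures are not rectified: a ray, as slopes to the right and down, at radius r is drawn at 1 + k1 r^2 times it, then the intrinsics apply), "T" (4x4, takes a point from camera to world coordinates). Camera axes: x right, y up, looking along -z (the intrinsics and any distortion apply to the point x, -y, -z); pixel columns grow to the right and rows downward; lengths in m; the calibration is good to about 2 mm. A picture is of the moment at which its call begins. There is no depth.
- manip.hand_in(): hands the job in, once; it reports no verdict.
The state is a dict: "time_s": time; "q": joint angles; "joint_velocities": joint speeds; "effort": joint torques, N m; "eef_pos": TCP position; "eef_rot": TCP orientation; "wrist_force": force on the tool from outside, world axes, zero at the start; "wrist_torque": the same for the moment, N m; "width": finger opening in m.
Only numpy, scipy, OpenCV 4.12 (cv2) and the standard library are available. Lean on these libraries where they do the work, as an engineer would, in place of code of your own. Each camera call takes 0.05 s, during which the arm holds its last target.

## Working session

There is one attempt and no reset: what is moved stays moved. The work goes in short steps, Python scripts to look and compute and a shell command to move; the robot and the scene stay as the last step left them, time stands still between calls to the robot, and variables do not carry over. Pictures are saved under pics/ and viewed, and the job is handed in when it is done.

```bash
ls; mkdir -p pics
python3 - <<'E'
from bench import telemetry, camera, manip
import cv2
s=telemetry.read_state();print(s);print(manip.pinch_z)
for n in ["scene","side","wrist"]:
    c=camera(n);cv2.imwrite(f"pics/{n}0.png",c["frame"][:,:,::-1]);print(n,c["mtx"],c["k1"],c["T"])
E
```

```text
pics
{'time_s': 0.0, 'q': array([-1.25708951e+00,  8.79871577e-02,  1.37228606e+00,  7.50442360e-07,
        1.68362051e+00, -1.03133560e-01]), 'joint_velocities': array([-0.0009772 , -0.00135438,  0.00035826,  0.00015749,  0.00157922,
       -0.00096382]), 'effort': array([ 1.70055260e-03, -3.51865125e+01, -3.13273716e+01,  2.18933343e-05,
        1.06804603e-02,  1.06850601e-05]), 'eef_pos': array([ 0.22250073, -0.50242488,  0.23010543]), 'eef_rot': array([[-7.09371012e-04,  9.14372801e-01,  4.04872669e-01],
       [ 2.18900166e-03,  4.04873221e-01, -9.14370211e-01],
       [-9.99997353e-01,  2.37639223e-04, -2.28876891e-03]]), 'wrist_force': array([-0.66745793, -0.37991223, -0.40595393]), 'wrist_torque': array([0.039112  , 0.00518274, 0.01448345]), 'width': 0.08529299120653049}
0.0187
scene [[427.79859267   0.         317.82327312]
 [  0.         427.79859267 196.91394558]
 [  0.           0.           1.        ]] -0.007273467368381912 [[-0.75872544  0.36377215 -0.54037536 -0.12550932]
 [-0.65124165 -0.44248031  0.61651885  0.73999055]
 [-0.01483307  0.81968348  0.57262464  0.79996268]
 [ 0.          0.          0.          1.        ]]
side [[384.89935193   0.         320.87066378]
 [  0.         384.89935193 197.98835903]
 [  0.           0.           1.        ]] -0.028504838600542655 [[ 0.99843085 -0.02626879  0.04945497  0.59461568]
 [ 0.05518166  0.61183048 -0.78906175 -1.09943383]
 [-0.00953036  0.7905526   0.61231998  0.96368166]
 [ 0.          0.          0.          1.        ]]
wrist [[330.93725667   0.         314.79843589]
 [  0.         330.93725667 202.15382408]
 [  0.           0.           1.        ]] -0.009136933531988441 [[ 0.40387019  0.86559721  0.29602422  0.29732948]
 [-0.91481194  0.38313887  0.12776433 -0.46810387]
 [-0.00282594 -0.3224067   0.94659703  0.37230884]
 [ 0.          0.          0.          1.        ]]
```

View pics/scene0.png

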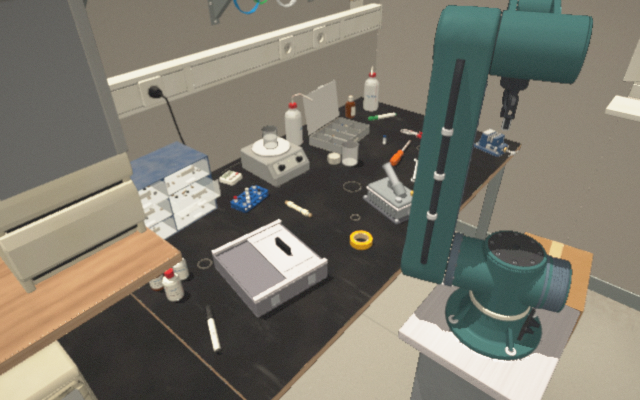

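View pics/side0.png

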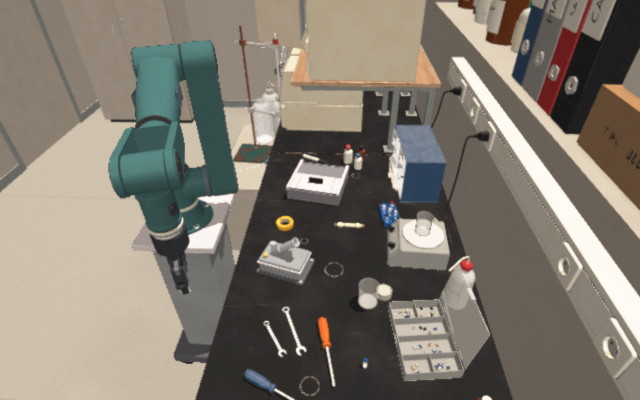

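View pics/wrist0.png

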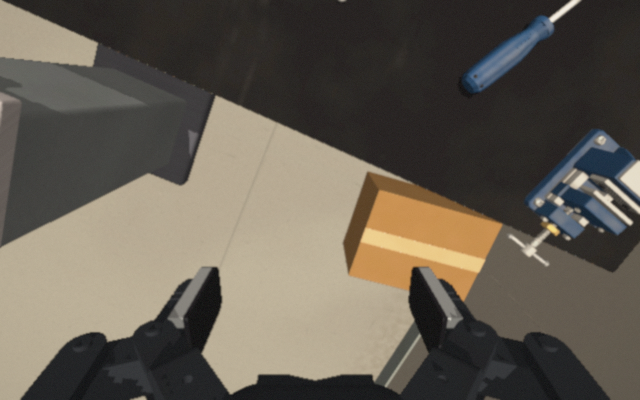

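The scene view shows the case around (270,262) with the rib at (283,245), and the sump around (393,197). In the side view the case is at (318,182) and the sump at (285,260). I'll enlarge both to measure.

```bash
cat > h.py <<'E'
import numpy as np, cv2
from bench import telemetry, camera, manip
from scipy.optimize import least_squares
def save(n,fn):
    c=camera(n); cv2.imwrite(f"pics/{fn}.png",c["frame"][:,:,::-1]); np.savez(f"pics/{fn}.npz",**c); return c
def load(fn): return dict(np.load(f"pics/{fn}.npz"))
def dist(c): return np.array([float(c["k1"]),0,0,0,0])
def proj(c,P):
    T=c["T"];F=np.diag([1.,-1,-1]);R=F@T[:3,:3].T;t=-R@T[:3,3]
    return cv2.projectPoints(np.asarray(P,float).reshape(-1,1,3),cv2.Rodrigues(R)[0],t,c["mtx"],dist(c))[0].reshape(-1,2)
def ray(c,uv):
    p=cv2.undistortPointsIter(np.array(uv,float).reshape(-1,1,2),c["mtx"],dist(c),None,None,(3,50,1e-9)).reshape(-1,2)
    d=np.c_[p[:,0],-p[:,1],-np.ones(len(p))]@c["T"][:3,:3].T
    return c["T"][:3,3],d
def onz(c,uv,z):
    o,d=ray(c,uv); return o+d*((z-o[2])/d[:,2])[:,None]
def tri(obs):
    A=np.zeros((3,3));b=np.zeros(3)
    for c,uv in obs:
        o,d=ray(c,uv);d=d[0]/np.linalg.norm(d[0]);M=np.eye(3)-np.outer(d,d);A+=M;b+=M@o
    X=np.linalg.solve(A,b); return X,[proj(c,X)[0]-np.array(uv) for c,uv in obs]
def rz(a): c,s=np.cos(a),np.sin(a);return np.array([[c,-s,0],[s,c,0],[0,0,1.]])
def crop(fn,x0,y0,x1,y1,s,out):
    im=cv2.imread(f"pics/{fn}.png")[y0:y1,x0:x1]; cv2.imwrite(f"pics/{out}.png",cv2.resize(im,None,fx=s,fy=s,interpolation=cv2.INTER_CUBIC))
E
python3 - <<'E'
from h import *
save("scene","sc1");save("side","sd1")
crop("sc1",200,150,440,330,3.2,"sc1c")
crop("sd1",240,140,400,300,3.7,"sd1c")
E
```

```text
(no output)
```

View pics/sc1c.png

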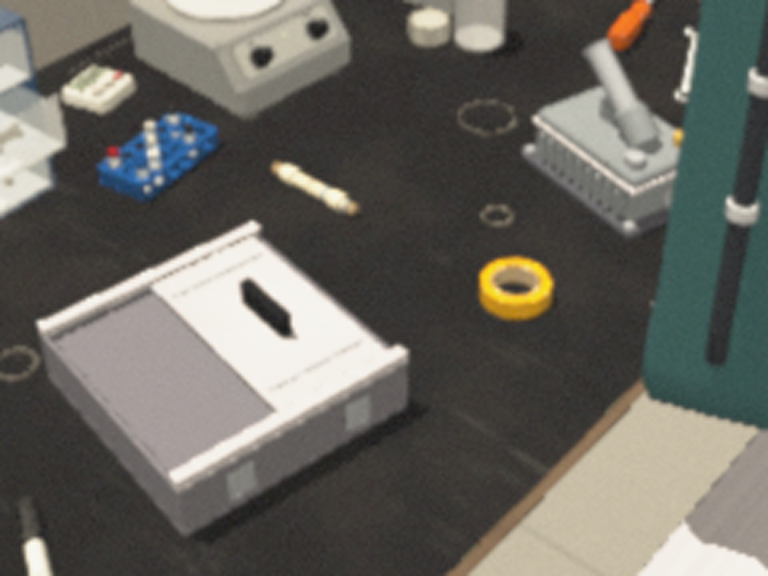

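View pics/sd1c.png

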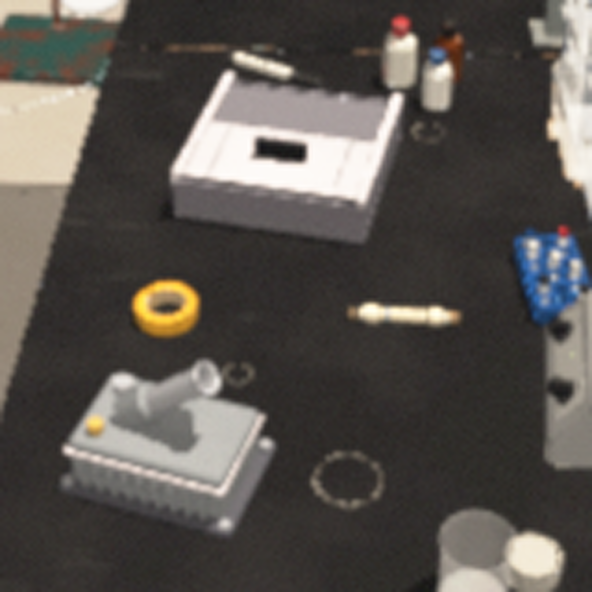

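Run:
```python
from h import *
a=load("sc1");b=load("sd1")
S=lambda u,v:(200+u/3.2,150+v/3.2)
D=lambda u,v:(240+u/3.7,140+v/3.7)
def t(n,s,d):
    X,r=tri([(a,S(*s)),(b,D(*d))]);print(n,X.round(4),np.round(r,1).tolist());return X
t("rib top ctr",(267,300),(281,146))
t("near rail -y",(405,352),(177,180))
t("near rail +y",(173,475),(229,75))
t("far rail -y",(257,228),(370,205))
t("far rail +y",(43,324),(397,97))
t("sump top far L",(537,118),(264,408))
t("sump top near L",(628,185),(112,378))
t("mouth",(598,44),(206,377))
t("sump foot farL",(527,150),(267,443))
t("sump foot nearL",(628,226),(128,385))
t("tape",(516,275),(168,298))
t("col",(315,188),(405,314))
```

```text
rib top ctr [0.495  0.1713 0.0708] [[-0.4, -0.2], [-0.2, 0.1]]
near rail -y [0.3844 0.1308 0.0511] [[-0.4, -0.2], [-0.3, 0.1]]
near rail +y [0.4237 0.3376 0.0572] [[0.5, 0.3], [0.2, -0.1]]
far rail -y [0.5909 0.0921 0.0508] [[-1.4, -0.8], [-1.0, 0.7]]
far rail +y [0.6232 0.2972 0.0572] [[0.2, 0.1], [0.1, -0.1]]
sump top far L [ 0.5009 -0.2086  0.0508] [[-1.4, -0.6], [-1.3, 0.6]]
sump top near L [ 0.3652 -0.172   0.05  ] [[0.8, 0.2], [0.7, -0.2]]
mouth [ 0.4605 -0.2503  0.1299] [[-0.5, -0.2], [-0.4, 0.2]]
sump foot farL [ 0.5061 -0.2085  0.0083] [[-0.3, -0.1], [-0.3, 0.1]]
sump foot nearL [ 0.3636 -0.1542  0.0182] [[-3.0, -0.9], [-2.5, 0.9]]
tape [ 0.3925 -0.0297  0.022 ] [[-0.7, -0.3], [-0.5, 0.2]]
col [ 0.6307 -0.0268  0.0068] [[-0.7, -0.4], [-0.5, 0.3]]
```

```bash
R='{"grip":1,"x":0.26,"y":0.40,"z":0.10,"wz":2.54}'; python3 -m pendant '[{"grip":1,"x":0.05,"y":0.06,"z":0.03,"wz":0.18},{"grip":1,"x":0.08,"y":0.11,"z":0.06,"wz":0.36},{"grip":1,"x":0.12,"y":0.17,"z":0.08,"wz":0.54},{"grip":1,"x":0.15,"y":0.22,"z":0.10,"wz":0.72},{"grip":1,"x":0.19,"y":0.28,"z":0.10,"wz":0.90},{"grip":1,"x":0.22,"y":0.33,"z":0.10,"wz":1.08},{"grip":1,"x":0.24,"y":0.37,"z":0.10,"wz":1.26},{"grip":1,"x":0.26,"y":0.40,"z":0.10,"wz":1.44},{"grip":1,"x":0.26,"y":0.40,"z":0.10,"wz":1.62},{"grip":1,"x":0.26,"y":0.40,"z":0.10,"wz":1.80},{"grip":1,"x":0.26,"y":0.40,"z":0.10,"wz":1.98},{"grip":1,"x":0.26,"y":0.40,"z":0.10,"wz":2.16},{"grip":1,"x":0.26,"y":0.40,"z":0.10,"wz":2.34},{"grip":1,"x":0.26,"y":0.40,"z":0.10,"wz":2.54},{"grip":1,"x":0.26,"y":0.40,"z":0.10,"wz":2.54}]'
python3 - <<'E'
from h import *
print(telemetry.read_state())
save("wrist","w1")
E
```

```text
{'time_s': 0.25, 'q': array([-1.25713390e+00,  8.75949364e-02,  1.37144685e+00,  4.12132456e-05,
        1.68358897e+00, -1.03075289e-01]), 'joint_velocities': array([ 3.25228181e-05, -3.37119223e-03, -3.04277766e-03,  1.24046227e-04,
        8.64403502e-04, -1.53578681e-03]), 'effort': array([-3.20261497e-04, -3.51454926e+01, -3.13008285e+01, -2.14986485e-04,
        6.35119592e-03, -6.45470621e-06]), 'eef_pos': array([ 0.22258025, -0.50270636,  0.23074562]), 'eef_rot': array([[-2.81345042e-04,  9.14412462e-01,  4.04783608e-01],
       [ 1.00008144e-03,  4.04783679e-01, -9.14411927e-01],
       [-9.99999460e-01,  1.47551312e-04, -1.02837081e-03]]), 'wrist_force': array([-0.21111094, -0.55202676,  0.25198263]), 'wrist_torque': array([0.07211197, 0.03360073, 0.04502759]), 'width': 0.08574803717379147}validation failed for argument at $[0]...
```

View pics/w1.png

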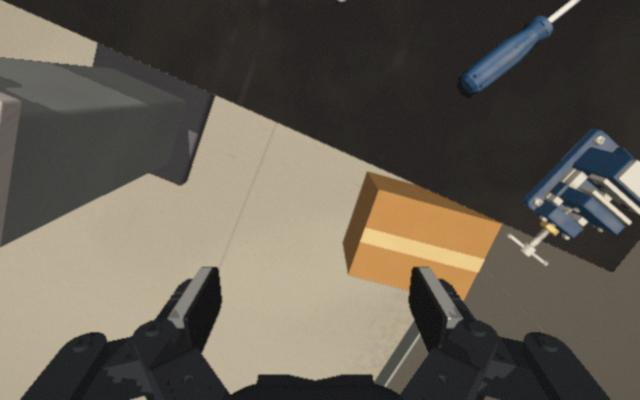

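The call was refused, most likely because every key has to be in each row. I'll include them all.

```bash
python3 -m pendant '[{"grip":1,"x":0.05,"y":0.06,"z":0.03,"wx":0,"wy":0,"wz":0.18},{"grip":1,"x":0.08,"y":0.11,"z":0.06,"wx":0,"wy":0,"wz":0.36},{"grip":1,"x":0.12,"y":0.17,"z":0.08,"wx":0,"wy":0,"wz":0.54},{"grip":1,"x":0.15,"y":0.22,"z":0.10,"wx":0,"wy":0,"wz":0.72},{"grip":1,"x":0.19,"y":0.28,"z":0.10,"wx":0,"wy":0,"wz":0.90},{"grip":1,"x":0.22,"y":0.33,"z":0.10,"wx":0,"wy":0,"wz":1.08},{"grip":1,"x":0.24,"y":0.37,"z":0.10,"wx":0,"wy":0,"wz":1.26},{"grip":1,"x":0.26,"y":0.40,"z":0.10,"wx":0,"wy":0,"wz":1.44},{"grip":1,"x":0.26,"y":0.40,"z":0.10,"wx":0,"wy":0,"wz":1.62},{"grip":1,"x":0.26,"y":0.40,"z":0.10,"wx":0,"wy":0,"wz":1.80},{"grip":1,"x":0.26,"y":0.40,"z":0.10,"wx":0,"wy":0,"wz":1.98},{"grip":1,"x":0.26,"y":0.40,"z":0.10,"wx":0,"wy":0,"wz":2.16},{"grip":1,"x":0.26,"y":0.40,"z":0.10,"wx":0,"wy":0,"wz":2.34},{"grip":1,"x":0.26,"y":0.40,"z":0.10,"wx":0,"wy":0,"wz":2.54},{"grip":1,"x":0.26,"y":0.40,"z":0.10,"wx":0,"wy":0,"wz":2.54}]'
python3 - <<'E'
from h import *
print(telemetry.read_state())
save("wrist","w1")
E
```

```text
time_s: 2.17
eef_pos: [0.4826, -0.1028, 0.3309]
eef_rot: [[-0.0, -0.983, 0.185], [-0.001, 0.185, 0.983], [-1.0, 0.0, -0.001]]
wrist_force: [1.1, 0.4, 0.3]
width: 0.0856
{'time_s': 2.175, 'q': array([-3.24274434e-01, -3.73569753e-02,  1.30245355e+00, -7.92352847e-04,
        1.87656530e+00, -1.70905722e+00]), 'joint_velocities': array([ 1.04966439e-04,  1.90587450e-03, -2.93306052e-05, -6.61255015e-04,
        1.81683508e-04, -5.35296945e-02]), 'effort': array([ 7.20114753e-03, -2.96498734e+01, -3.12838340e+01, -1.91948377e-03,
        4.66047513e-04, -2.70581022e-01]), 'eef_pos': array([ 0.482553  , -0.10275222,  0.33087571]), 'eef_rot': array([[-3.06451957e-04, -9.82705147e-01,  1.85176943e-01],
       [-6.94134823e-04,  1.85177117e-01,  9.82704917e-01],
       [-9.99999712e-01,  1.72614080e-04, -7.38877753e-04]]), 'wrist_force': array([1.10252072, 0.35373461, 0.32255705]), 'wrist_torque': array([ 0.03152055,  0.01354297, -0.00191161]), 'width': 0.08562629651070948}
```

View pics/w1.png

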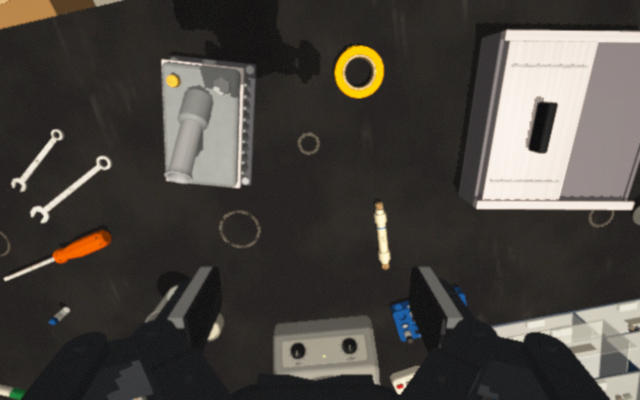

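The wrist view shows the sump at (205,125) with its tube mouth near (177,180), and the rib at (543,127). I'll take a second view 0.2 m to the left.

```bash
python3 -m pendant '[{"grip":1,"x":0,"y":0.06,"z":0,"wx":0,"wy":0,"wz":0},{"grip":1,"x":0,"y":0.12,"z":0,"wx":0,"wy":0,"wz":0},{"grip":1,"x":0,"y":0.17,"z":0,"wx":0,"wy":0,"wz":0},{"grip":1,"x":0,"y":0.20,"z":0,"wx":0,"wy":0,"wz":0},{"grip":1,"x":0,"y":0.20,"z":0,"wx":0,"wy":0,"wz":0}]'
python3 - <<'E'
from h import *
save("wrist","w2")
crop("w1",140,30,270,200,4,"w1c");crop("w2",0,20,180,210,3.1,"w2c");crop("w2",280,10,560,240,2.5,"w2d")
E
```

```text
time_s: 2.85
eef_pos: [0.4823, 0.099, 0.3308]
eef_rot: [[-0.0, -0.983, 0.184], [-0.001, 0.184, 0.983], [-1.0, 0.0, -0.001]]
wrist_force: [-0.6, -0.3, -0.5]
width: 0.0857
```

View pics/w2.png

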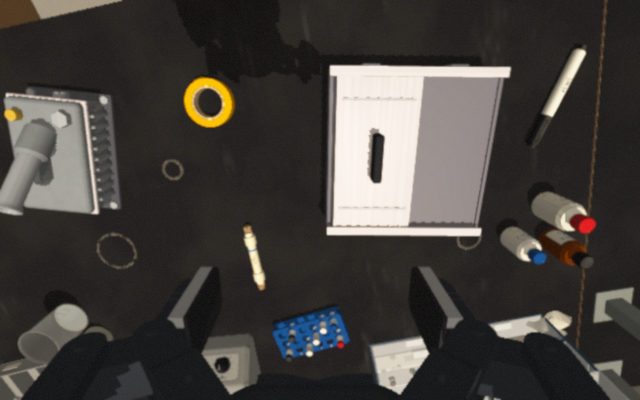

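View pics/w1c.png

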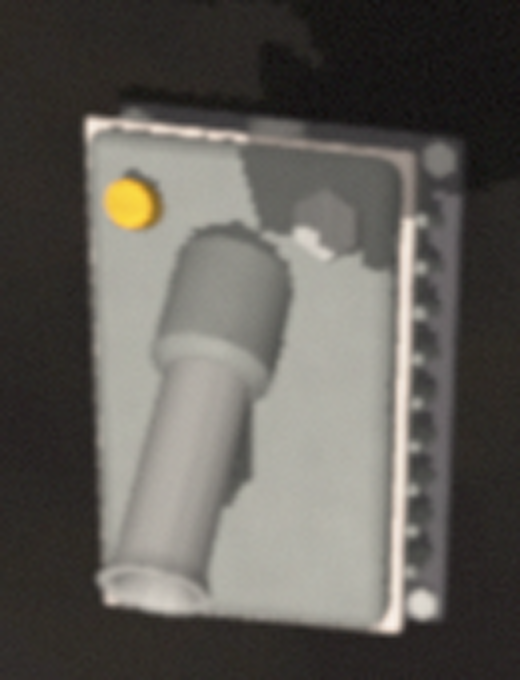

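View pics/w2c.png

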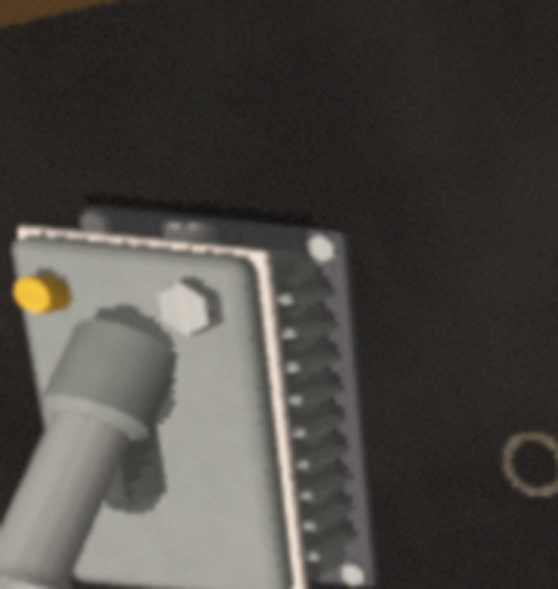

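View pics/w2d.png

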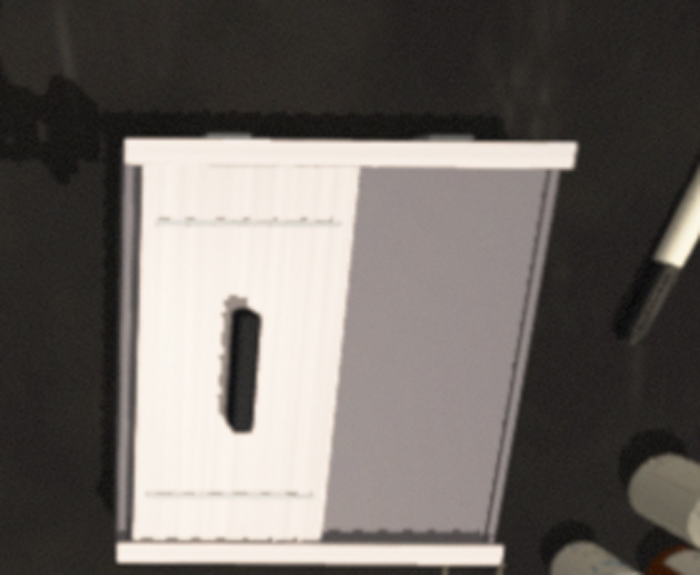

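```bash
cat > fit.py <<'E'
from h import *
a=load("w1");b=load("w2");sc=load("sc1");sd=load("sd1")
A=lambda u,v:(140+u/4,30+v/4)
B=lambda u,v:(0+u/3.1,20+v/3.1)
C=lambda u,v:(280+u/2.5,10+v/2.5)
S=lambda u,v:(200+u/3.2,150+v/3.2)
D=lambda u,v:(240+u/3.7,140+v/3.7)
E
python3 - <<'E'
from fit import *
def t(n,s,d):
    X,r=tri([(a,A(*s)),(b,B(*d))]);print(n,X.round(4),np.round(r,1).tolist());return X
g1=t("gasket near",(412,152),(268,250));g2=t("gasket far",(400,632),(303,588))
b1=t("bolt n",(440,158),(320,246));b2=t("bolt f",(423,604),(352,574))
for p,q in((g1,g2),(b1,b2)): d=q-p;print("yaw",np.arctan2(d[1],d[0]),np.linalg.norm(d))
# case fit
px=np.array([C(126,140),C(578,143),C(117,563),C(503,563)])
loc=np.array([[-.107,-.105,.0605],[-.107,.105,.0605],[.107,-.105,.0605],[.107,.105,.0605]])
f=lambda p:(proj(b,loc@rz(p[2]).T+[p[0],p[1],p[3]])-px).ravel()
r=least_squares(f,[.5,.21,-.18,0]);print("case",r.x,r.fun.round(1))
R=rz(r.x[2])
# rib top bounds
for w,im in(("w2",b),):
  for uv in(C(247,370),):
    X=onz(im,[uv],.0785)[0];print("rib",X,(R.T@(X-[*r.x[:2],0])))
X,e=tri([(a,A(157,588)),(sc,S(598,44)),(sd,D(206,377))]);print("mouth",X,np.round(e,1).tolist())
print(onz(a,[A(157,588)],.13))
E
```

```text
gasket near [ 0.3587 -0.1668  0.0434] [[-0.0, -0.1], [0.1, 0.1]]
gasket far [ 0.5003 -0.2079  0.0465] [[-0.4, -2.3], [0.5, 2.3]]
bolt n [ 0.3589 -0.1641  0.0128] [[-0.1, -0.4], [0.2, 0.4]]
bolt f [ 0.5029 -0.2071  0.0124] [[-0.1, -0.2], [0.1, 0.2]]
yaw -0.28234494309220215 0.14748058803410954
yaw -0.2901055003012902 0.15029820862742216
case [ 5.01683679e-01  2.20712967e-01 -1.90374238e-01 -2.57109227e-04] [-0.1 -0.2 -0.1 -0.2  0.5 -0.1 -0.2  0.4]
rib [0.49008897 0.17669422 0.0785    ] [-0.00305573 -0.04541751  0.0785    ]
mouth [ 0.4598755  -0.24786074  0.12903207] [[-2.0, 0.8], [-0.7, 0.5], [-0.5, -0.2]]
[[ 0.459291   -0.24502672  0.13      ]]
```

The case fit is within 0.5 px: centre (0.5017, 0.2207), yaw −0.190, with the height agreeing to 0.3 mm. The rib is at about (0.493, 0.176), so the cover is roughly 7 mm open. I'll go to the rib now.

```bash
python3 -m pendant '[{"grip":1,"x":0.006,"y":0.04,"z":-0.04,"wx":0,"wy":0,"wz":-0.005},{"grip":1,"x":0.011,"y":0.077,"z":-0.08,"wx":0,"wy":0,"wz":-0.005},{"grip":1,"x":0.011,"y":0.077,"z":-0.14,"wx":0,"wy":0,"wz":-0.005},{"grip":1,"x":0.011,"y":0.077,"z":-0.19,"wx":0,"wy":0,"wz":-0.005},{"grip":1,"x":0.011,"y":0.077,"z":-0.235,"wx":0,"wy":0,"wz":-0.005},{"grip":1,"x":0.011,"y":0.077,"z":-0.255,"wx":0,"wy":0,"wz":-0.005},{"grip":1,"x":0.011,"y":0.077,"z":-0.268,"wx":0,"wy":0,"wz":-0.005},{"grip":1,"x":0.011,"y":0.077,"z":-0.270,"wx":0,"wy":0,"wz":-0.005}]'
python3 - <<'E'
from h import *
save("wrist","w3")
E
```

```text
time_s: 3.9
eef_pos: [0.4935, 0.1738, 0.0604]
eef_rot: [[-0.001, -0.981, 0.192], [-0.002, 0.192, 0.981], [-1.0, 0.001, -0.002]]
wrist_force: [-0.8, 0.9, 0.9]
width: 0.0853
```

View pics/w3.png

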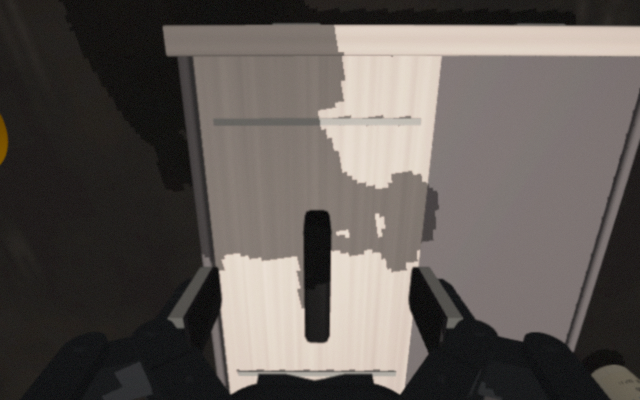

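The rib spans (305–330, 210–342) and sits midway between the fingers. Closing.

```bash
python3 -m pendant '[{"grip":-1,"x":0,"y":0,"z":0,"wx":0,"wy":0,"wz":0},{"grip":-1,"x":0,"y":0,"z":0,"wx":0,"wy":0,"wz":0},{"grip":-1,"x":0,"y":0,"z":0,"wx":0,"wy":0,"wz":0},{"grip":-1,"x":0,"y":0,"z":0,"wx":0,"wy":0,"wz":0},{"grip":-1,"x":0,"y":0,"z":0,"wx":0,"wy":0,"wz":0},{"grip":-1,"x":0,"y":0,"z":0,"wx":0,"wy":0,"wz":0}]' 40
```

```text
time_s: 4.7
eef_pos: [0.4941, 0.1743, 0.0615]
eef_rot: [[0.001, -0.981, 0.192], [-0.001, 0.192, 0.981], [-1.0, -0.001, -0.001]]
wrist_force: [-0.5, -0.1, 2.6]
width: 0.0108
```

```bash
python3 -m pendant '[{"grip":-1,"x":0.002,"y":0.01,"z":0,"wx":0,"wy":0,"wz":0},{"grip":-1,"x":0.006,"y":0.03,"z":0,"wx":0,"wy":0,"wz":0},{"grip":-1,"x":0.0095,"y":0.05,"z":0,"wx":0,"wy":0,"wz":0},{"grip":-1,"x":0.0135,"y":0.07,"z":0,"wx":0,"wy":0,"wz":0},{"grip":-1,"x":0.0165,"y":0.086,"z":0,"wx":0,"wy":0,"wz":0},{"grip":-1,"x":0.018,"y":0.094,"z":0,"wx":0,"wy":0,"wz":0},{"grip":-1,"x":0.0185,"y":0.097,"z":0,"wx":0,"wy":0,"wz":0},{"grip":-1,"x":0.0185,"y":0.097,"z":0,"wx":0,"wy":0,"wz":0}]'
python3 - <<'E'
from h import *
save("wrist","w4")
E
```

```text
time_s: 5.7
eef_pos: [0.5125, 0.2693, 0.0615]
eef_rot: [[-0.0, -0.981, 0.192], [-0.006, 0.192, 0.981], [-1.0, -0.001, -0.006]]
wrist_force: [-0.7, -6.7, 3.5]
width: 0.0112
```

View pics/w4.png

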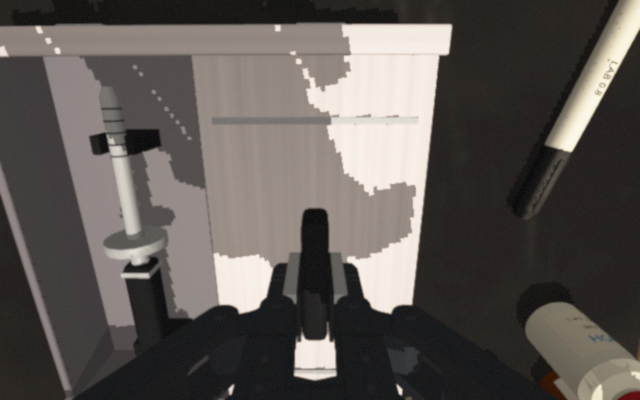

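The cover is at its stop (−6.7 N along y). The rod can now be seen at left: tip near (108,90), collar near (135,242), handle below that. I'll release, lift, and measure the rod from above it.

```bash
python3 -m pendant '[{"grip":1,"x":0,"y":0,"z":0,"wx":0,"wy":0,"wz":0},{"grip":1,"x":0,"y":0,"z":0,"wx":0,"wy":0,"wz":0},{"grip":1,"x":0,"y":0,"z":0,"wx":0,"wy":0,"wz":0},{"grip":1,"x":0,"y":0,"z":0.03,"wx":0,"wy":0,"wz":0},{"grip":1,"x":-0.01,"y":-0.05,"z":0.08,"wx":0,"wy":0,"wz":0},{"grip":1,"x":-0.02,"y":-0.102,"z":0.12,"wx":0,"wy":0,"wz":0},{"grip":1,"x":-0.02,"y":-0.102,"z":0.12,"wx":0,"wy":0,"wz":0},{"grip":1,"x":-0.02,"y":-0.102,"z":0.12,"wx":0,"wy":0,"wz":0}]'
python3 - <<'E'
from h import *
save("wrist","w5");save("scene","sc5")
crop("sc5",200,200,340,320,5,"sc5c")
E
```

```text
time_s: 6.75
eef_pos: [0.4927, 0.1673, 0.1818]
eef_rot: [[0.001, -0.981, 0.193], [-0.004, 0.193, 0.981], [-1.0, -0.002, -0.004]]
wrist_force: [0.0, 1.2, -0.5]
width: 0.0853
```

View pics/w5.png

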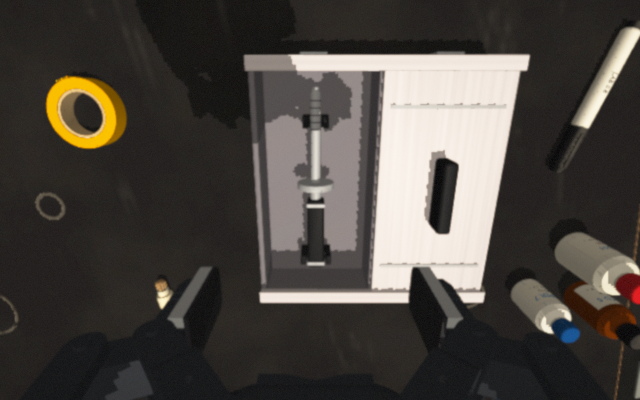

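View pics/sc5c.png

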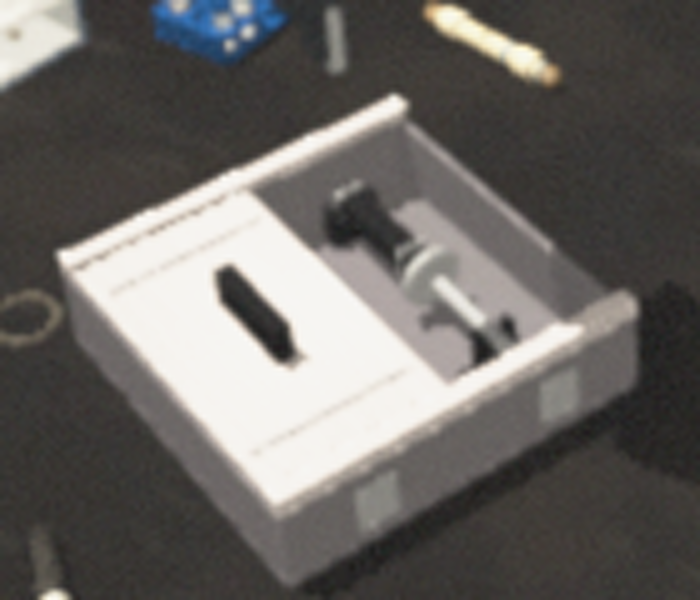

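The rod is visible from tip (316,88) past the collar (316,186) to the handle, rows 203 to 264.

Run:
```python
from h import *
w=load("w5");sc=load("sc5");w4=load("w4")
ctr=np.array([.5017,.2207,0]);R=rz(-.190)
L=lambda X:(R.T@(X-ctr)).round(4)
for n,uv,z in(("tip",(316,88),.030),("handle front",(316,204),.038),("tail",(316,264),.038),("collar edge L",(298,186),.03),("collar R",(334,186),.03)):
    X=onz(w,[uv],z)[0];print(n,X.round(4),L(X))
s=lambda u,v:(200+u/5,200+v/5)
X,r=tri([(w,(316,264)),(sc,s(350,185))]);print("tail2",X,L(X),r)
X,r=tri([(w,(316,204)),(sc,s(411,243))]);print("front2",X,L(X),r)
X,r=tri([(w,(316,88)),(w4,(108,88))]);print("tip2",X,L(X),r)
X,r=tri([(w,(316,186)),(w4,(134,243))]);print("collar",X,L(X),r)
```

```text
tip [0.4089 0.1852 0.03  ] [-0.0844 -0.0524  0.03  ]
handle front [0.5074 0.1658 0.038 ] [ 0.016  -0.0529  0.038 ]
tail [0.5681 0.1538 0.038 ] [ 0.0779 -0.0532  0.038 ]
collar edge L [0.4897 0.1523 0.03  ] [ 0.0011 -0.0694  0.03  ]
collar R [0.4961 0.1849 0.03  ] [ 0.0013 -0.0362  0.03  ]
tail2 [0.56415842 0.15438456 0.0445961 ] [ 0.0739 -0.0533  0.0446] [array([-0.20068957, -0.28458596]), array([-0.10919591, -0.05078785])]
front2 [0.50544247 0.1662053  0.04395511] [ 0.014  -0.0528  0.044 ] [array([0.06441376, 0.06430687]), array([0.03017915, 0.00683666])]
tip2 [0.40890883 0.18516095 0.03015067] [-0.0844 -0.0524  0.0302] [array([ 0.00013082, -0.04071524]), array([0.01267431, 0.06848758])]
collar [0.49158629 0.16873591 0.03294927] [-0.0001 -0.0529  0.0329] [array([-0.14647323, -0.47030698]), array([0.25115939, 0.74480835])]
```

Rod: the tip triangulates to z = 0.0302 m and local y −52.5 mm, matching the spec. That puts the mid-handle at about (0.539, 0.160). The compartment is narrow, so I'll descend with the fingers partly closed.

```bash
python3 -m pendant '[{"grip":-0.05,"x":0.025,"y":-0.004,"z":-0.02,"wx":0,"wy":0,"wz":0},{"grip":-0.05,"x":0.046,"y":-0.0075,"z":-0.05,"wx":0,"wy":0,"wz":0},{"grip":-0.05,"x":0.046,"y":-0.0075,"z":-0.08,"wx":0,"wy":0,"wz":0},{"grip":-0.05,"x":0.046,"y":-0.0075,"z":-0.08,"wx":0,"wy":0,"wz":0},{"grip":-0.05,"x":0.046,"y":-0.0075,"z":-0.08,"wx":0,"wy":0,"wz":0}]'
python3 - <<'E'
from h import *
save("wrist","w6");print(telemetry.read_state()["eef_pos"])
E
```

```text
time_s: 7.48
eef_pos: [0.5378, 0.1614, 0.0996]
eef_rot: [[-0.004, -0.982, 0.191], [-0.005, 0.191, 0.982], [-1.0, 0.003, -0.006]]
wrist_force: [0.5, 0.1, 0.7]
width: 0.0407
[0.53839284 0.1613144  0.10067746]
```

View pics/w6.png

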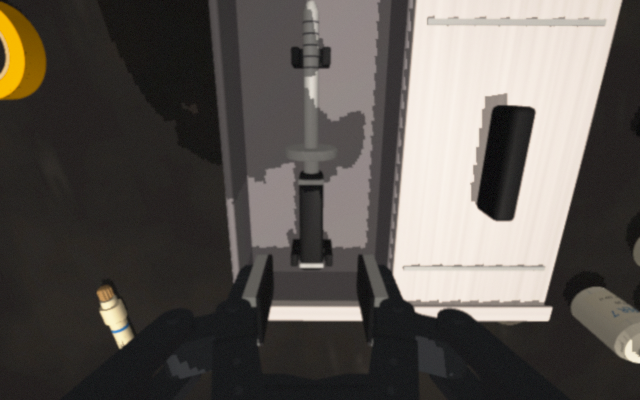

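The handle is at column 312 and the finger midpoint at 315, so about 1.5 mm off. Descending with a small shift in y.

```bash
python3 -m pendant '[{"grip":-0.05,"x":0.001,"y":-0.0015,"z":-0.03,"wx":0,"wy":0,"wz":0},{"grip":-0.05,"x":0.001,"y":-0.0015,"z":-0.06,"wx":0,"wy":0,"wz":0},{"grip":-0.05,"x":0.001,"y":-0.0015,"z":-0.08,"wx":0,"wy":0,"wz":0},{"grip":-0.05,"x":0.001,"y":-0.0015,"z":-0.086,"wx":0,"wy":0,"wz":0},{"grip":-0.05,"x":0.001,"y":-0.0015,"z":-0.086,"wx":0,"wy":0,"wz":0}]'
python3 - <<'E'
from h import *
save("wrist","w7")
E
```

```text
time_s: 8.15
eef_pos: [0.5401, 0.1601, 0.0158]
eef_rot: [[0.0, -0.982, 0.191], [-0.005, 0.191, 0.982], [-1.0, -0.001, -0.004]]
wrist_force: [0.3, -0.6, 0.3]
width: 0.0408
```

View pics/w7.png

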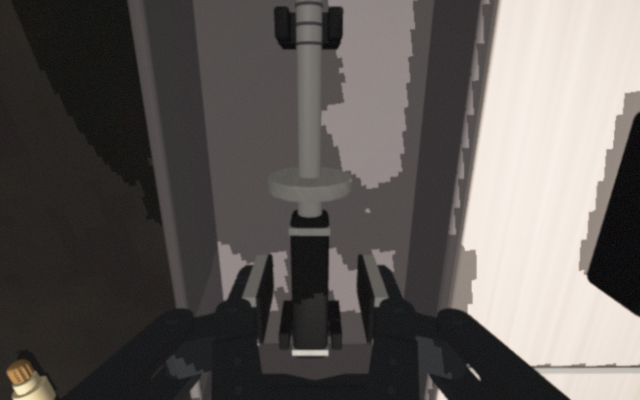

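Run:
```python
from h import *
w=load("w7");s=telemetry.read_state();p=s["eef_pos"];R=s["eef_rot"]
print(p)
for y in(.011,0,-.011):
  for back in(0.003,.0187): print(y,back,proj(w,p+R@np.array([-back,y,0.02])),proj(w,p+R@np.array([-back,y,-0.02])))
ctr=np.array([.5017,.2207,0]);Rc=rz(-.190)
for lx,z in((.013,.038),(.083,.038),(.0726,.038),(-.0024,.03)): print(lx,proj(w,ctr+Rc@np.array([lx,-.0525,z])))
X=onz(w,[(310,230),(310,353)],.038);print((X-ctr)@Rc)
```

```text
[0.54040784 0.16011355 0.01621969]
0.011 0.003 [[355.97547642 255.90352354]] [[270.59638129 255.98528396]]
0.011 0.0187 [[360.33907599 273.47726107]] [[265.9184463  273.56571245]]
0 0.003 [[355.07479489 276.43811288]] [[271.61293488 276.51624855]]
0 0.0187 [[359.2342433  295.69094589]] [[267.15908991 295.77502472]]
-0.011 0.003 [[354.21106677 296.06445181]] [[272.58763598 296.13921408]]
-0.011 0.0187 [[358.17962256 316.81884497]] [[268.34318344 316.89888927]]
0.013 [[311.7167713  220.54425417]]
0.083 [[312.59873929 362.17437519]]
0.0726 [[312.4844555  343.91983044]]
-0.0024 [[311.75407183 177.03702975]]
[[ 0.01700786 -0.05319898  0.038     ]
 [ 0.07771463 -0.05365293  0.038     ]]
```

Run:
```python
from h import *
ctr=np.array([.5017,.2207,0]);Rc=rz(-.190)
crop("w7",230,180,400,370,3.1,"w7c");crop("w6",270,150,360,280,4.6,"w6c")
for z in(.02,.03,.038):
  print(z,((onz(load("w7"),[(335,300)],z)-ctr)@Rc).round(4),((onz(load("w6"),[(328,240)],z)-ctr)@Rc).round(4))
```

```text
0.02 [[ 0.0621 -0.0416  0.02  ]] [[ 0.0667 -0.0415  0.02  ]]
0.03 [[ 0.0551 -0.0423  0.03  ]] [[ 0.062  -0.0418  0.03  ]]
0.038 [[ 0.0494 -0.0428  0.038 ]] [[ 0.0583 -0.0421  0.038 ]]
```

View pics/w7c.png

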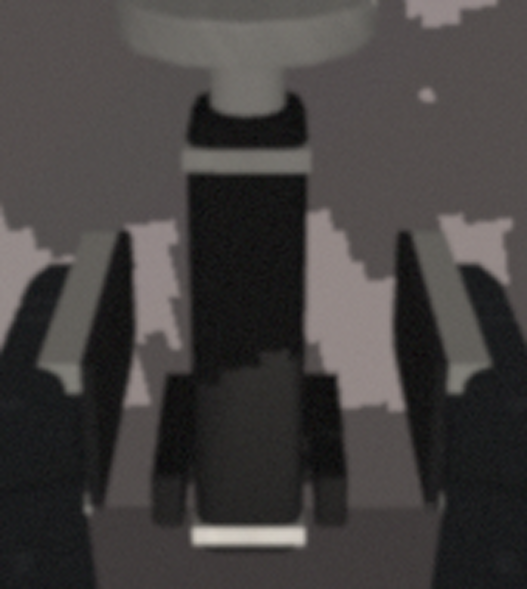

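View pics/w6c.png

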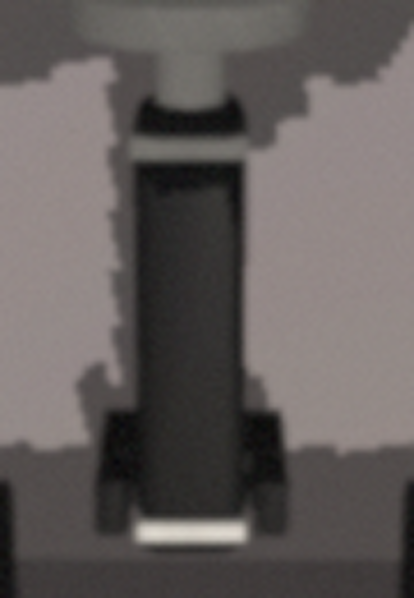

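Run:
```python
from h import *
ctr=np.array([.5017,.2207,0]);Rc=rz(-.190)
a=load("w7");b=load("w6");c=load("w5")
def t(n,u,v):
    X,r=tri([(a,u),(b,v)]);print(n,((X-ctr)@Rc).round(4),np.round(r,1).tolist())
A=lambda u,v:(230+u/3.1,180+v/3.1)
B=lambda u,v:(270+u/4.6,150+v/4.6)
t("prong R front in",A(333,375),B(280,412)); t("prong R back bottom",A(333,525),B(275,533)); t("prong back top",A(333,478),B(275,484))
t("tail L",A(193,545),B(135,545));t("tail band top R",A(305,527),B(248,520));t("band front L",A(183,160),B(132,147));t("band front R",A(310,160),B(248,147))
```

```text
prong R front in [ 0.0736 -0.039   0.0047] [[0.6, -0.1], [-0.4, 0.0]]
prong R back bottom [ 0.0819 -0.0406  0.0313] [[0.3, -0.0], [-0.2, 0.0]]
prong back top [ 0.0739 -0.0406  0.0303] [[0.4, -0.0], [-0.3, 0.0]]
tail L [ 0.0813 -0.062   0.036 ] [[-0.1, -0.0], [0.1, 0.0]]
tail band top R [ 0.0756 -0.0451  0.0384] [[0.6, -0.0], [-0.4, 0.0]]
band front L [ 0.0176 -0.0613  0.0382] [[0.3, 0.1], [-0.2, -0.0]]
band front R [ 0.0178 -0.0452  0.0378] [[0.2, -0.0], [-0.1, 0.0]]
```

The saddle prongs start at local x 73.6 mm, matching the stated 11 mm. The pads span 38.5 to 60.5 mm, so they are clear. Closing at 60 N.

```bash
python3 -m pendant '[{"grip":-1,"x":0,"y":-0.001,"z":0,"wx":0,"wy":0,"wz":0},{"grip":-1,"x":0,"y":-0.001,"z":0,"wx":0,"wy":0,"wz":0},{"grip":-1,"x":0,"y":-0.001,"z":0,"wx":0,"wy":0,"wz":0},{"grip":-1,"x":0,"y":-0.001,"z":0,"wx":0,"wy":0,"wz":0},{"grip":-1,"x":0,"y":-0.001,"z":0,"wx":0,"wy":0,"wz":0}]' 60
python3 - <<'E'
from h import *
print(telemetry.read_state())
E
```

```text
time_s: 8.82
eef_pos: [0.5418, 0.1593, 0.0182]
eef_rot: [[0.004, -0.982, 0.191], [-0.004, 0.191, 0.982], [-1.0, -0.005, -0.003]]
wrist_force: [-1.0, 0.5, 6.2]
width: 0.0149
{'time_s': 8.825, 'q': array([ 0.18821508,  0.2549788 ,  1.61630972, -0.00481439,  1.26660602,
       -1.18937563]), 'joint_velocities': array([-6.79910377e-04, -1.15390730e-03, -9.28385298e-04, -9.58858200e-04,
        1.76309006e-03, -3.44855779e-05]), 'effort': array([ 4.11038753e-02, -3.53620470e+01, -2.51497936e+01,  4.39519691e-02,
       -1.33604547e-01,  2.84766185e-02]), 'eef_pos': array([0.54181241, 0.15929756, 0.01816516]), 'eef_rot': array([[ 0.00449545, -0.98165646,  0.19060531],
       [-0.00381967,  0.19058899,  0.98166249],
       [-0.9999826 , -0.00514107, -0.00289282]]), 'wrist_force': array([-0.98726231,  0.51202282,  6.24700157]), 'wrist_torque': array([0.04776989, 0.0522738 , 0.03110743]), 'width': 0.014915410611042705}
```

```bash
python3 -m pendant '[{"grip":-1,"x":0,"y":0,"z":0.015,"wx":0,"wy":0,"wz":0},{"grip":-1,"x":0,"y":0,"z":0.04,"wx":0,"wy":0,"wz":0},{"grip":-1,"x":0,"y":0,"z":0.09,"wx":0,"wy":0,"wz":0},{"grip":-1,"x":0,"y":0,"z":0.15,"wx":0,"wy":0,"wz":0},{"grip":-1,"x":0,"y":0,"z":0.20,"wx":0,"wy":0,"wz":0},{"grip":-1,"x":0,"y":0,"z":0.22,"wx":0,"wy":0,"wz":0},{"grip":-1,"x":0,"y":0,"z":0.22,"wx":0,"wy":0,"wz":0}]'
python3 - <<'E'
from h import *
save("wrist","w8");crop("w8",230,100,400,370,2.2,"w8c")
E
```

```text
time_s: 9.7
eef_pos: [0.5426, 0.1595, 0.2411]
eef_rot: [[0.01, -0.982, 0.191], [-0.003, 0.191, 0.982], [-1.0, -0.01, -0.001]]
wrist_force: [-0.4, 0.3, -0.6]
width: 0.0147
```

View pics/w8.png

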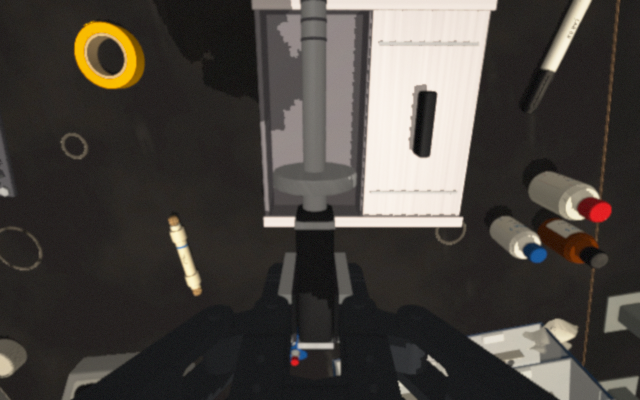

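View pics/w8c.png

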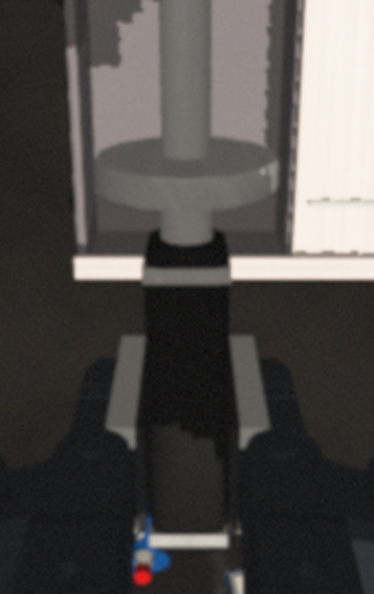

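```bash
cat > rod.py <<'E'
from h import *
th=np.linspace(0,2*np.pi,73)
# rod pose in tool frame: origin (−b, y0, z0); tip dir = (sin p, cos p cos q, sin q)
def rodpts(r):
    b,y0,z0,p,q=r
    d=np.array([np.sin(p),np.cos(p)*np.cos(q),np.sin(q)]);d/=np.linalg.norm(d)
    e1=np.cross(d,[0,0,1.]);e1/=np.linalg.norm(e1);e2=np.cross(d,e1)  # e1 ~ +x tool, e2 ~ z
    o=np.array([-b,y0,z0]);return o,d,e1,e2
def w(P,s): return np.asarray(P)@s["eef_rot"].T+s["eef_pos"]
def collar(r,s,c):
    o,d,e1,e2=rodpts(r)
    out=[]
    for L in(.051,.045):
        P=o+d*L+.017*(np.cos(th)[:,None]*e1+np.sin(th)[:,None]*e2); out.append(proj(c,w(P,s)))
    a=np.vstack(out);return [a[:,0].min(),a[:,0].max(),a[:,1].min(),a[:,1].max()]
def band(r,s,c,L,up=-.008):
    o,d,e1,e2=rodpts(r);return proj(c,w([o+d*L+up*e1+.008*e2,o+d*L+up*e1-.008*e2],s))
E
python3 - <<'E'
from rod import *
s=telemetry.read_state();c=load("w8");print(s["eef_pos"])
r=[.0118,.0027,0,0,0]
print(collar(r,s,c),"obs 273 356 163 194.5")
# band front center at local .0177 => 0.0483-.0177=.0306 ahead
print(band(r,s,c,.0306),"obs row 225; cols",230+143/2.2,230+232/2.2)
o,d,e1,e2=rodpts(r);print(proj(c,w([o+d*.12],s)))
E
```

```text
[0.54180764 0.15933464 0.23871923]
[np.float64(270.05570005507184), np.float64(353.8982633343335), np.float64(158.79937434309232), np.float64(193.73056050684414)] obs 273 356 163 194.5
[[292.33836099 220.97494081]
 [331.81397275 220.90759785]] obs row 225; cols 295.0 335.45454545454544
[[311.25064544 -30.45601256]]
```

The rod is held straight, with the collar at (315,180) and roughly where the grasp model predicts. Next I'll work out the pre-insert pose on the tube axis, 40 mm out.

```bash
cat > tgt.py <<'E'
from rod import *
from scipy.spatial.transform import Rotation as Ro
def target(M,psi,stand,r,el=np.radians(40)):
    t=np.array([np.cos(el)*np.cos(psi),np.cos(el)*np.sin(psi),np.sin(el)])
    # want rod tip dir = -t ; level jaw axis
    zt=np.array([-np.sin(psi),np.cos(psi),0]);W=np.c_[np.cross(-t,zt),-t,zt]
    o,d,e1,e2=rodpts(r); L=np.c_[e1,d,e2]; 
    # e1~+x? enforce
    L=np.c_[np.cross(d,e2 if e2[2]>0 else -e2),d,e2 if e2[2]>0 else -e2]
    R=W@L.T; org=M+t*(.051+stand); return org-R@o,R
def delta(p,R,s):
    return p-s["eef_pos"],Ro.from_matrix(R@s["eef_rot"].T).as_rotvec()
E
python3 - <<'E'
from tgt import *
s=telemetry.read_state();r=[.0118,.0027,0,0,0]
M=np.array([.4596,-.2465,.130])
p,R=target(M,-.287,.082+.04,r);print(p,R.round(3));print([x.round(4) for x in delta(p,R,s)])
E
```

```text
[ 0.59596342 -0.28674746  0.23389846] [[ 0.616 -0.735  0.283]
 [-0.182  0.217  0.959]
 [-0.766 -0.643  0.   ]]
[array([ 0.0542, -0.4461, -0.0048]), array([-0.1618, -0.673 , -0.0906])]
```

```bash
python3 -m pendant '[{"grip":-1,"x":0.006,"y":-0.03,"z":0.02,"wx":0,"wy":0,"wz":0},{"grip":-1,"x":0.012,"y":-0.08,"z":0.04,"wx":-0.01,"wy":-0.05,"wz":-0.01},{"grip":-1,"x":0.018,"y":-0.13,"z":0.05,"wx":-0.03,"wy":-0.13,"wz":-0.02},{"grip":-1,"x":0.024,"y":-0.18,"z":0.05,"wx":-0.06,"wy":-0.24,"wz":-0.03},{"grip":-1,"x":0.03,"y":-0.23,"z":0.05,"wx":-0.09,"wy":-0.36,"wz":-0.05},{"grip":-1,"x":0.036,"y":-0.28,"z":0.05,"wx":-0.11,"wy":-0.47,"wz":-0.06},{"grip":-1,"x":0.042,"y":-0.33,"z":0.05,"wx":-0.14,"wy":-0.58,"wz":-0.08},{"grip":-1,"x":0.048,"y":-0.38,"z":0.03,"wx":-0.16,"wy":-0.67,"wz":-0.09},{"grip":-1,"x":0.052,"y":-0.42,"z":0.01,"wx":-0.162,"wy":-0.673,"wz":-0.091},{"grip":-1,"x":0.054,"y":-0.443,"z":-0.005,"wx":-0.162,"wy":-0.673,"wz":-0.091},{"grip":-1,"x":0.054,"y":-0.446,"z":-0.005,"wx":-0.162,"wy":-0.673,"wz":-0.091},{"grip":-1,"x":0.054,"y":-0.446,"z":-0.005,"wx":-0.162,"wy":-0.673,"wz":-0.091},{"grip":-1,"x":0.054,"y":-0.446,"z":-0.005,"wx":-0.162,"wy":-0.673,"wz":-0.091}]'
python3 - <<'E'
from h import *
print(telemetry.read_state())
save("wrist","w9");save("side","sd9");save("scene","sc9");print(telemetry.read_state()["eef_pos"])
crop("w9",220,0,420,230,2.6,"w9c");crop("sd9",230,180,370,300,5,"sd9c")
E
```

```text
time_s: 11.38
eef_pos: [0.5961, -0.2857, 0.2344]
eef_rot: [[0.617, -0.734, 0.282], [-0.182, 0.216, 0.959], [-0.765, -0.643, -0.0]]
wrist_force: [-0.5, -0.2, -1.6]
width: 0.0147
{'time_s': 11.375, 'q': array([-0.64468494, -0.09798173,  1.70025505,  0.2937601 ,  0.89392155,
       -2.03746026]), 'joint_velocities': array([ 2.14272323e-03, -5.45405668e-03, -6.61977458e-03,  5.22942854e-05,
        4.64807390e-04, -2.78669921e-04]), 'effort': array([-2.54607042e-01, -2.90411228e+01, -3.35401690e+01,  1.02673341e+00,
       -2.65983693e+00,  2.45691699e-03]), 'eef_pos': array([ 0.59614877, -0.28567989,  0.23443772]), 'eef_rot': array([[ 6.17269095e-01, -7.34373293e-01,  2.82267128e-01],
       [-1.81697888e-01,  2.16010691e-01,  9.59335843e-01],
       [-7.65483339e-01, -6.43455708e-01, -9.73525640e-05]]), 'wrist_force': array([-0.50686248, -0.20907124, -1.60287976]), 'wrist_torque': array([ 0.12164704,  0.27905256, -0.01627583]), 'width': 0.014702642535527005}
[ 0.59619384 -0.28581652  0.23469505]
```

View pics/w9.png

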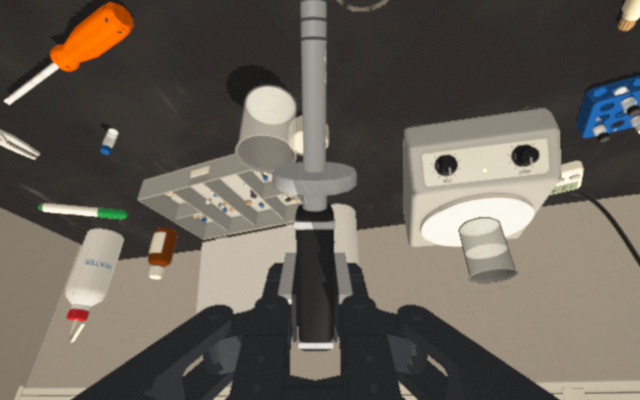

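View pics/sd9c.png

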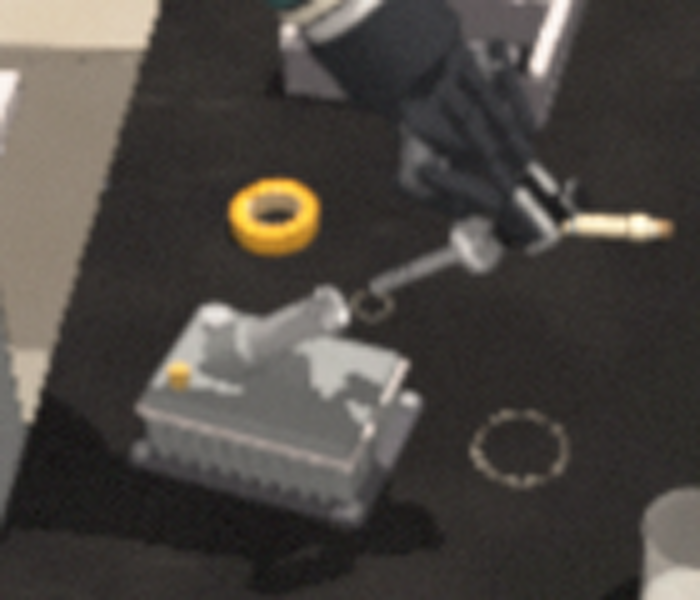

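View pics/sc9.png

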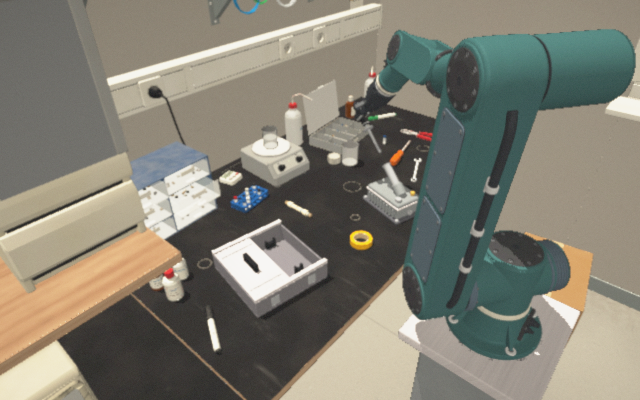

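The wrist camera doesn't reach the tip, but both fixed cameras see the tip and the tube mouth. I'll enlarge those for a relative measurement.

Run:
```python
from h import *
crop("sc9",350,100,430,230,4.6,"sc9c");crop("sd9",250,215,340,270,8,"sd9d")
```

```text
(no output)
```

View pics/sc9c.png

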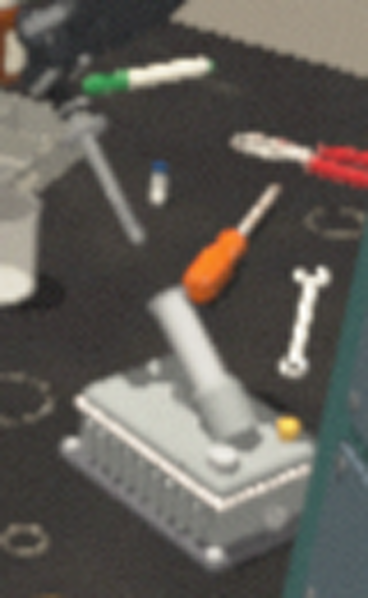

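View pics/sd9d.png

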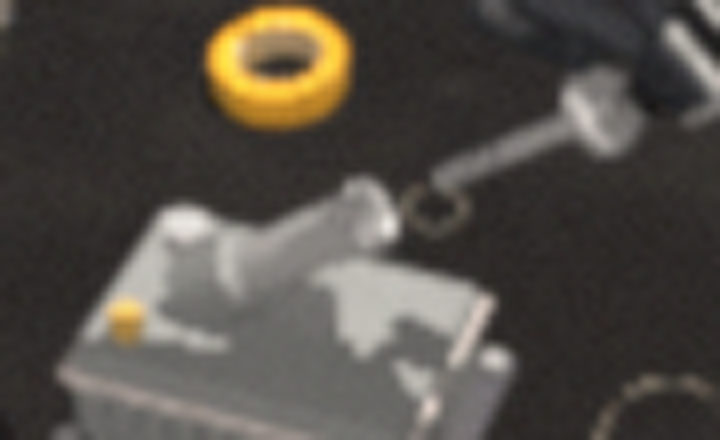

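Run:
```python
from tgt import *
a=load("sc9");b=load("sd9")
A=lambda u,v:(350+u/4.6,100+v/4.6)
B=lambda u,v:(250+u/8,215+v/8)
tip,r1=tri([(a,A(139,240)),(b,B(436,184))]);m,r2=tri([(a,A(169,297)),(b,B(376,209))])
print(tip,np.round(r1,2).tolist());print(m,np.round(r2,2).tolist())
s=telemetry.read_state();r=[.0118,.0027,0,0,0];o,d,*_=rodpts(r)
P=w([o+d*.133],s)[0];t=-(s["eef_rot"]@d);print("model tip",P,t)
v=tip-m;print("along",v@t,"lat",(v-(v@t)*t).round(4))
M=np.array([.4596,-.2465,.130]);v=P-M;print("model along",v@t,"lat",(v-(v@t)*t).round(4))
# predicted projection of model
for nm,c,f in(("sc",a,lambda p:((p[0]-350)*4.6,(p[1]-100)*4.6)),("sd",b,lambda p:((p[0]-250)*8,(p[1]-215)*8))):
  print(nm,"tip",f(proj(c,P)[0]),"collar",f(proj(c,P+.082*t)[0]),"mouth",f(proj(c,M)[0]))
```

```text
[ 0.49067558 -0.25804301  0.15589828] [[-0.05, -0.02], [-0.05, 0.02]]
[ 0.46184989 -0.24733545  0.12895951] [[-1.25, -0.46], [-1.21, 0.53]]
model tip [ 0.48927866 -0.2543934   0.15636586] [ 0.73418348 -0.21573588  0.64376443]
along 0.04081558245159454 lat [-0.0011 -0.0019  0.0007]
model along 0.04046587698662807 lat [-0.      0.0008  0.0003]
sc tip (np.float64(137.52137562483722), np.float64(242.00737881184315)) collar (np.float64(82.86618973115436), np.float64(135.82634591650984)) mouth (np.float64(165.51637734919234), np.float64(295.10151894946887))
sd tip (np.float64(432.77286444758374), np.float64(176.47916517401063)) collar (np.float64(588.4132330753009), np.float64(109.49133444606014)) mouth (np.float64(360.62922724976806), np.float64(209.57053339924096))
```

Relative lateral offset is about 2 mm or less, inside the ±6.5 mm flare. I'll advance 46 mm along the axis and check.

```bash
python3 -m pendant '[{"grip":-1,"x":-0.009,"y":0.003,"z":-0.008,"wx":0,"wy":0,"wz":0},{"grip":-1,"x":-0.0185,"y":0.0055,"z":-0.016,"wx":0,"wy":0,"wz":0},{"grip":-1,"x":-0.0265,"y":0.008,"z":-0.023,"wx":0,"wy":0,"wz":0},{"grip":-1,"x":-0.031,"y":0.009,"z":-0.027,"wx":0,"wy":0,"wz":0},{"grip":-1,"x":-0.034,"y":0.01,"z":-0.030,"wx":0,"wy":0,"wz":0},{"grip":-1,"x":-0.034,"y":0.01,"z":-0.030,"wx":0,"wy":0,"wz":0}]'
python3 - <<'E'
from h import *
print(telemetry.read_state()["wrist_force"])
save("wrist","w10");save("side","sd10");save("scene","sc10");print(telemetry.read_state()["eef_pos"])
a=load("sc10")["frame"][130:220,350:430,::-1];b=load("sd10")["frame"][205:275,255:335,::-1]
cv2.imwrite("pics/m10.png",np.hstack([cv2.resize(a,(400,450),interpolation=2),cv2.resize(b,(400,350),interpolation=2).copy() if 0 else cv2.copyMakeBorder(cv2.resize(b,(400,350),interpolation=2),0,100,0,0,0)]))
E
```

```text
time_s: 12.28
eef_pos: [0.562, -0.2759, 0.2046]
eef_rot: [[0.617, -0.734, 0.283], [-0.182, 0.216, 0.959], [-0.765, -0.644, -0.0]]
wrist_force: [-0.1, 0.4, -1.3]
width: 0.0146
[-0.13515191  0.35702094 -1.25770637]
[ 0.56249489 -0.27603441  0.20522595]
```

View pics/m10.png

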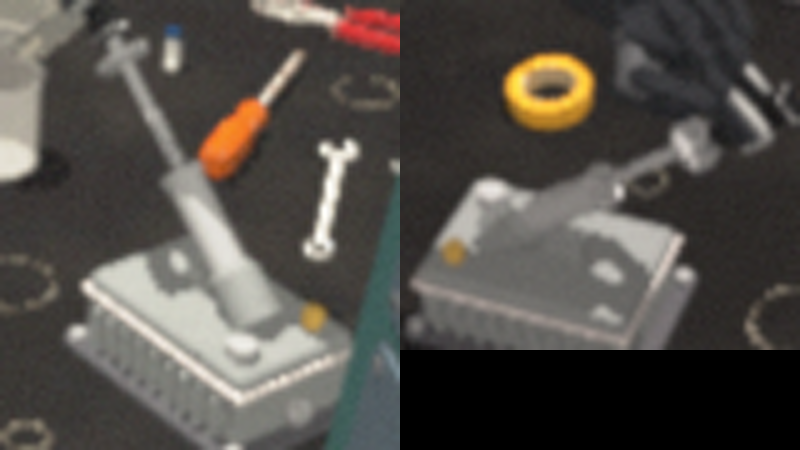

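No contact force (under 1.5 N). In both views the shaft enters the mouth, at (180,165) in the scene half and (617,180) in the side half. I'll continue in small steps and watch the force.

```bash
python3 -m pendant '[{"grip":-1,"x":-0.0055,"y":0.0015,"z":-0.005,"wx":0,"wy":0,"wz":0},{"grip":-1,"x":-0.011,"y":0.003,"z":-0.0095,"wx":0,"wy":0,"wz":0},{"grip":-1,"x":-0.0165,"y":0.005,"z":-0.0145,"wx":0,"wy":0,"wz":0},{"grip":-1,"x":-0.0185,"y":0.0055,"z":-0.016,"wx":0,"wy":0,"wz":0},{"grip":-1,"x":-0.0185,"y":0.0055,"z":-0.016,"wx":0,"wy":0,"wz":0}]'
python3 - <<'E'
from h import *
s=telemetry.read_state();print(s["wrist_force"],s["wrist_torque"],s["eef_pos"])
E
```

```text
time_s: 13.05
eef_pos: [0.5438, -0.2705, 0.189]
eef_rot: [[0.618, -0.734, 0.283], [-0.182, 0.216, 0.959], [-0.765, -0.644, -0.001]]
wrist_force: [0.3, -0.2, -0.4]
width: 0.0147
[ 0.28793453 -0.22490159 -0.37545797] [0.08717194 0.3737268  0.02432655] [ 0.54376143 -0.27050169  0.1890294 ]
```

```bash
python3 -m pendant '[{"grip":-1,"x":-0.0055,"y":0.0015,"z":-0.005,"wx":0,"wy":0,"wz":0},{"grip":-1,"x":-0.011,"y":0.003,"z":-0.0095,"wx":0,"wy":0,"wz":0},{"grip":-1,"x":-0.0165,"y":0.005,"z":-0.0145,"wx":0,"wy":0,"wz":0},{"grip":-1,"x":-0.022,"y":0.0065,"z":-0.0195,"wx":0,"wy":0,"wz":0},{"grip":-1,"x":-0.0255,"y":0.0075,"z":-0.0225,"wx":0,"wy":0,"wz":0},{"grip":-1,"x":-0.0255,"y":0.0075,"z":-0.0225,"wx":0,"wy":0,"wz":0}]'
python3 - <<'E'
from h import *
s=telemetry.read_state();print(s["wrist_force"],s["wrist_torque"],s["eef_pos"])
save("wrist","w11");save("side","sd11");save("scene","sc11")
a=load("sc11")["frame"][130:220,350:430,::-1];b=load("sd11")["frame"][205:275,255:335,::-1]
cv2.imwrite("pics/m11.png",np.hstack([cv2.resize(a,(400,450),interpolation=2),cv2.copyMakeBorder(cv2.resize(b,(400,350),interpolation=2),0,100,0,0,0)]))
E
```

```text
time_s: 13.8
eef_pos: [0.5179, -0.2629, 0.1662]
eef_rot: [[0.618, -0.734, 0.283], [-0.182, 0.216, 0.959], [-0.765, -0.644, -0.0]]
wrist_force: [-0.2, 1.1, -1.3]
width: 0.0147
[-0.21712814  1.06710278 -1.31124085] [ 0.10369332  0.40492906 -0.01214302] [ 0.51792793 -0.2628949   0.16617447]
```

View pics/m11.png

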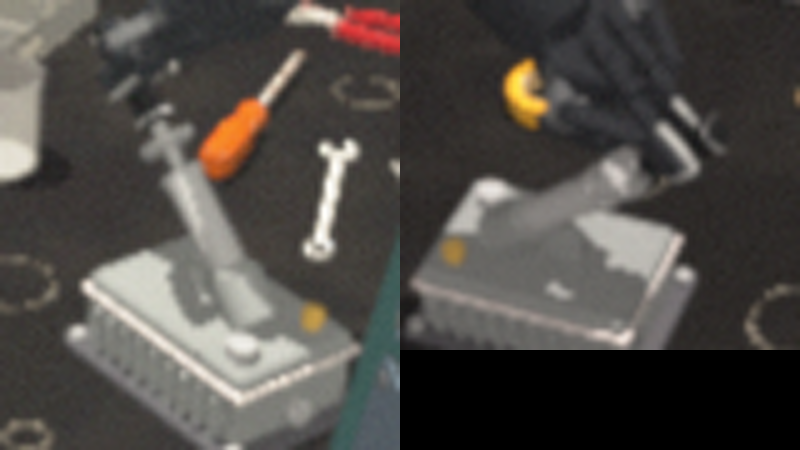

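View pics/w11.png

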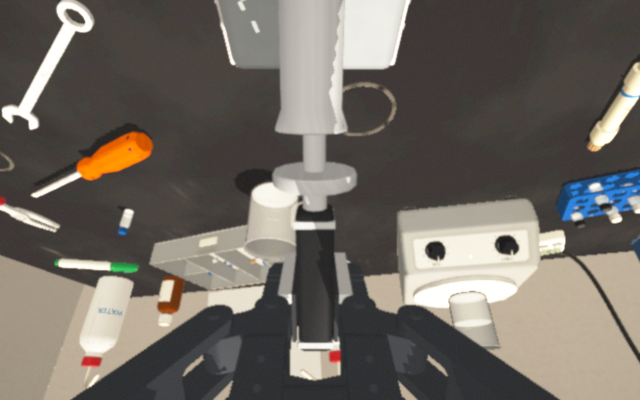

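The tube mouth (276–346, centre 311) and the collar (centre 315) are about 1.5 mm off laterally, with a gap of roughly 15 mm left. I'll correct and approach gently.

```bash
python3 -m pendant '[{"grip":-1,"x":-0.004,"y":0,"z":-0.003,"wx":0,"wy":0,"wz":0},{"grip":-1,"x":-0.0065,"y":0.0005,"z":-0.0055,"wx":0,"wy":0,"wz":0},{"grip":-1,"x":-0.0085,"y":0.001,"z":-0.007,"wx":0,"wy":0,"wz":0},{"grip":-1,"x":-0.0095,"y":0.001,"z":-0.008,"wx":0,"wy":0,"wz":0},{"grip":-1,"x":-0.0095,"y":0.001,"z":-0.008,"wx":0,"wy":0,"wz":0}]'
python3 - <<'E'
from h import *
s=telemetry.read_state();print(s["wrist_force"],s["wrist_torque"],s["eef_pos"])
save("wrist","w12");crop("w12",230,40,400,240,3,"w12c")
E
```

```text
time_s: 14.58
eef_pos: [0.5089, -0.2622, 0.1589]
eef_rot: [[0.618, -0.733, 0.283], [-0.183, 0.216, 0.959], [-0.764, -0.645, -0.001]]
wrist_force: [0.4, 0.7, -0.9]
width: 0.0148
[ 0.39160116  0.72908562 -0.90666139] [ 0.1449604   0.40211278 -0.03920195] [ 0.5089211  -0.26222394  0.15894599]
```

View pics/w12c.png

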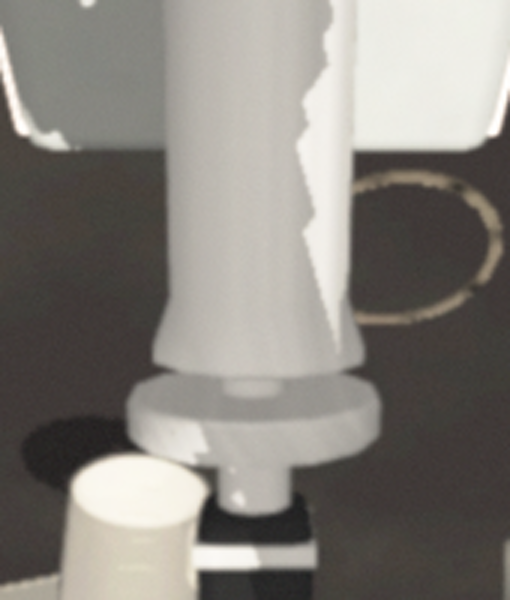

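The tube centre (258) and collar (254) now line up to under 1 mm, with about 4 mm still to go. I'll advance about 1 mm per row.

```bash
python3 -m pendant '[{"grip":-1,"x":-0.0007,"y":0.0002,"z":-0.0006,"wx":0,"wy":0,"wz":0},{"grip":-1,"x":-0.0015,"y":0.0004,"z":-0.0013,"wx":0,"wy":0,"wz":0},{"grip":-1,"x":-0.0022,"y":0.0006,"z":-0.0019,"wx":0,"wy":0,"wz":0},{"grip":-1,"x":-0.0029,"y":0.0008,"z":-0.0025,"wx":0,"wy":0,"wz":0},{"grip":-1,"x":-0.0029,"y":0.0008,"z":-0.0025,"wx":0,"wy":0,"wz":0}]'
python3 - <<'E'
from h import *
s=telemetry.read_state();print(s["wrist_force"],s["wrist_torque"],s["eef_pos"])
save("wrist","w13");crop("w13",230,40,400,240,3,"w13c")
E
```

```text
time_s: 15.25
eef_pos: [0.5061, -0.2614, 0.1566]
eef_rot: [[0.619, -0.733, 0.283], [-0.183, 0.215, 0.959], [-0.764, -0.645, -0.001]]
wrist_force: [0.3, -0.4, -1.4]
width: 0.0151
[ 0.30143616 -0.42499997 -1.41463953] [0.07053555 0.35626613 0.00096474] [ 0.50607647 -0.26139936  0.15657811]
```

View pics/w13c.png

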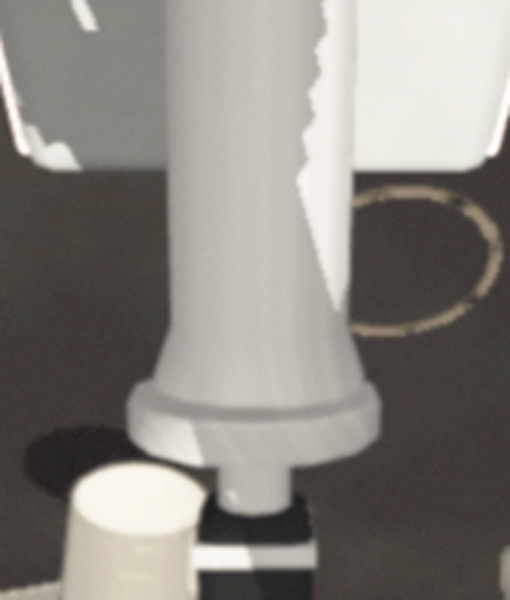

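```bash
python3 -m pendant '[{"grip":-1,"x":-0.0007,"y":0.0002,"z":-0.0006,"wx":0,"wy":0,"wz":0},{"grip":-1,"x":-0.0015,"y":0.0004,"z":-0.0013,"wx":0,"wy":0,"wz":0},{"grip":-1,"x":-0.0015,"y":0.0004,"z":-0.0013,"wx":0,"wy":0,"wz":0}]'
python3 - <<'E'
from h import *
s=telemetry.read_state();print(s["wrist_force"],s["wrist_torque"],s["eef_pos"])
E
```

```text
time_s: 15.68
eef_pos: [0.5056, -0.2616, 0.1569]
eef_rot: [[0.621, -0.731, 0.283], [-0.184, 0.215, 0.959], [-0.762, -0.648, -0.001]]
wrist_force: [6.1, -0.9, -0.0]
width: 0.0143
[ 6.0686599  -0.85497024 -0.04247341] [ 0.06303426 -0.5190857   0.06950301] [ 0.50558433 -0.26155514  0.15690096]
```

Contact: about 6 N back along the axis and the advance has stopped. I'll add a light push and hold for half a second or more.

```bash
python3 -m pendant '[{"grip":-1,"x":-0.0015,"y":0.0004,"z":-0.0013,"wx":0,"wy":0,"wz":0},{"grip":-1,"x":-0.0015,"y":0.0004,"z":-0.0013,"wx":0,"wy":0,"wz":0},{"grip":-1,"x":-0.0015,"y":0.0004,"z":-0.0013,"wx":0,"wy":0,"wz":0},{"grip":-1,"x":-0.0015,"y":0.0004,"z":-0.0013,"wx":0,"wy":0,"wz":0},{"grip":-1,"x":-0.0015,"y":0.0004,"z":-0.0013,"wx":0,"wy":0,"wz":0}]'
python3 - <<'E'
from h import *
s=telemetry.read_state();print(s["wrist_force"],s["wrist_torque"],s["eef_pos"])
save("wrist","w14");save("side","sd14");save("scene","sc14")
a=load("w14")["frame"][90:220,240:390,::-1];b=load("sd14")["frame"][205:275,255:335,::-1]
cv2.imwrite("pics/m14.png",np.hstack([cv2.resize(a,(450,390),interpolation=2),cv2.copyMakeBorder(cv2.resize(b,(320,280),interpolation=2),0,110,0,0,0)]))
E
```

```text
time_s: 16.3
eef_pos: [0.5052, -0.2617, 0.1574]
eef_rot: [[0.624, -0.728, 0.284], [-0.186, 0.215, 0.959], [-0.759, -0.651, -0.002]]
wrist_force: [5.4, 0.2, 0.1]
width: 0.0144
[5.41902687 0.18897638 0.07265656] [ 0.03785262 -0.54302612  0.01426168] [ 0.50518046 -0.26174192  0.15742188]
```

View pics/m14.png

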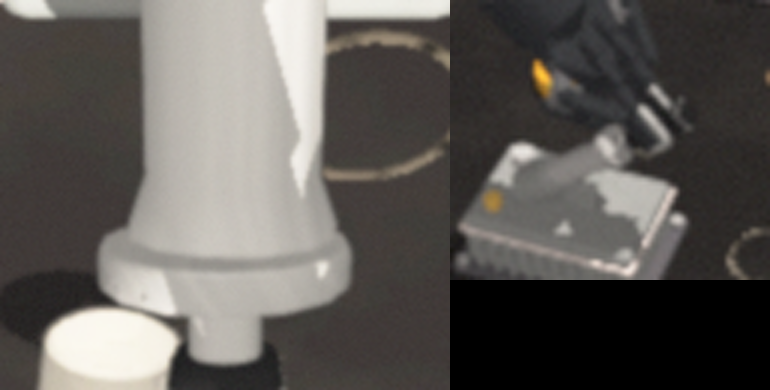

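Run:
```python
from rod import *
from scipy.optimize import least_squares
s=telemetry.read_state();c=load("w14")
# collar obs in px: crop /3 + (240,90)
obs=np.array([240+98/3,240+353/3,90+228/3,90+315/3])
f=lambda q:np.array(collar([q[0],q[1],q[2],q[3],0],s,c))-obs
r=least_squares(lambda q:np.r_[f(q),(q[3])*50,(q[0]-.0118)*500],[.0118,.0027,0,0]);print(r.x,f(r.x))
rr=[*r.x,0];o,d,e1,e2=rodpts(rr)
im=cv2.resize(c["frame"][90:220,240:390,::-1],(750,650),interpolation=2)
def draw(L,rad,col):
    P=o+d*L+rad*(np.cos(th)[:,None]*e1+np.sin(th)[:,None]*e2);u=(proj(c,w(P,s))-[240,90]+.5)*5
    cv2.polylines(im,[u.astype(int)],True,col,1)
draw(.051,.017,(0,0,255));draw(.045,.017,(0,0,255));draw(.051,.015,(0,255,0));draw(.055,.015,(255,0,0))
cv2.imwrite("pics/o14.png",im)
M=np.array([.4596,-.2465,.13]);print("collar face model",w([o+d*.051],s))
```

```text
[0.01250576 0.00176835 0.00072457 0.04305508] [ 0.85052915 -0.8503343  -1.70310703  1.33594743]
collar face model [[ 0.46057086 -0.24779299  0.1309351 ]]
```

View pics/o14.png

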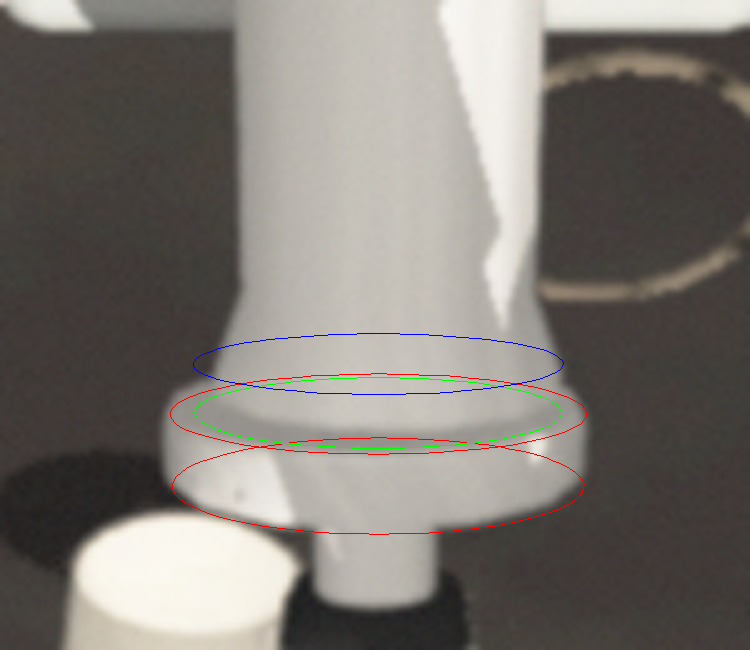

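The overlay and odometry (121.8 mm of about 122.5 mm travelled) agree that the collar is within about 1 mm of the mouth. The side force suggests the shaft is riding the bore's upper wall, so I'll ease 2 mm along tool +x, keep a light push, and hold.

```bash
python3 -m pendant '[{"grip":-1,"x":0.0006,"y":-0.0002,"z":-0.0008,"wx":0,"wy":0,"wz":0},{"grip":-1,"x":0.0005,"y":-0.0002,"z":-0.0022,"wx":0,"wy":0,"wz":0},{"grip":-1,"x":0,"y":0,"z":-0.0026,"wx":0,"wy":0,"wz":0},{"grip":-1,"x":0,"y":0,"z":-0.0026,"wx":0,"wy":0,"wz":0},{"grip":-1,"x":0,"y":0,"z":-0.0026,"wx":0,"wy":0,"wz":0},{"grip":-1,"x":0,"y":0,"z":-0.0026,"wx":0,"wy":0,"wz":0}]'
python3 - <<'E'
from h import *
s=telemetry.read_state();print(s["wrist_force"],s["wrist_torque"],s["eef_pos"])
save("wrist","w15");crop("w15",240,90,390,220,5,"w15c")
E
```

```text
time_s: 17.2
eef_pos: [0.506, -0.2623, 0.1564]
eef_rot: [[0.626, -0.726, 0.285], [-0.187, 0.214, 0.959], [-0.757, -0.653, -0.002]]
wrist_force: [4.0, -0.9, 3.4]
width: 0.0144
[ 3.97505797 -0.94142722  3.37144071] [-0.0475976  -0.65508485  0.04791808] [ 0.50603063 -0.26230279  0.15636082]
```

View pics/w15c.png

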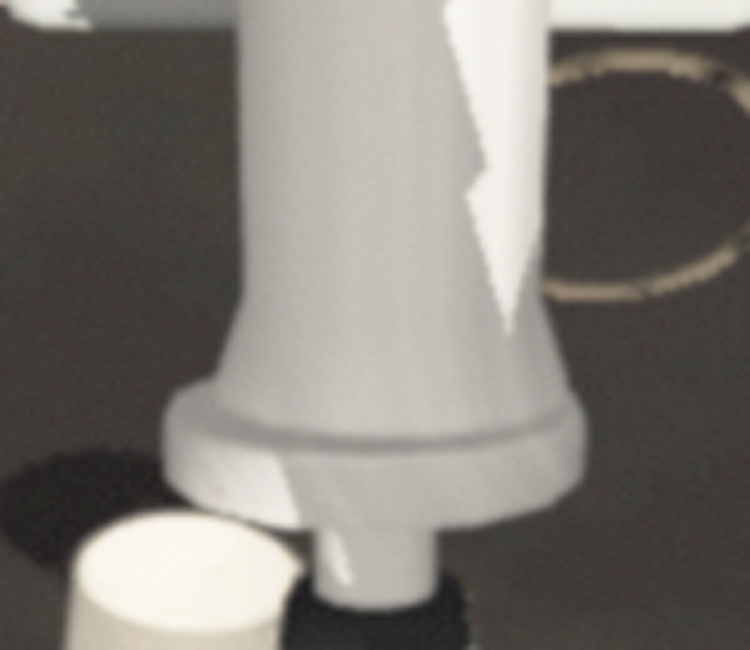

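The force (4.0, −0.9, 3.4) is now purely along the tube axis, about 5 N, and the collar sits flush on the rim. I'll hold with a slightly firmer push.

```bash
python3 -m pendant '[{"grip":-1,"x":-0.001,"y":0.0003,"z":-0.001,"wx":0,"wy":0,"wz":0},{"grip":-1,"x":-0.001,"y":0.0003,"z":-0.001,"wx":0,"wy":0,"wz":0},{"grip":-1,"x":-0.001,"y":0.0003,"z":-0.001,"wx":0,"wy":0,"wz":0},{"grip":-1,"x":-0.001,"y":0.0003,"z":-0.001,"wx":0,"wy":0,"wz":0},{"grip":-1,"x":-0.001,"y":0.0003,"z":-0.001,"wx":0,"wy":0,"wz":0},{"grip":-1,"x":-0.001,"y":0.0003,"z":-0.001,"wx":0,"wy":0,"wz":0}]'
```

```text
time_s: 18.0
eef_pos: [0.5059, -0.2623, 0.1566]
eef_rot: [[0.628, -0.725, 0.285], [-0.188, 0.214, 0.959], [-0.755, -0.655, -0.002]]
wrist_force: [6.5, -1.0, 1.7]
width: 0.0143
```

```bash
python3 -m pendant '[{"grip":-1,"x":0.004,"y":-0.001,"z":0.003,"wx":0,"wy":0.005,"wz":0},{"grip":-1,"x":0.011,"y":-0.003,"z":0.0095,"wx":0.003,"wy":0.012,"wz":0},{"grip":-1,"x":0.0185,"y":-0.0055,"z":0.016,"wx":0.004,"wy":0.016,"wz":0},{"grip":-1,"x":0.0295,"y":-0.0085,"z":0.0255,"wx":0.004,"wy":0.016,"wz":0},{"grip":-1,"x":0.0405,"y":-0.012,"z":0.0355,"wx":0.004,"wy":0.016,"wz":0},{"grip":-1,"x":0.0515,"y":-0.015,"z":0.045,"wx":0.004,"wy":0.016,"wz":0},{"grip":-1,"x":0.0625,"y":-0.0185,"z":0.0545,"wx":0.004,"wy":0.016,"wz":0},{"grip":-1,"x":0.0735,"y":-0.0215,"z":0.0645,"wx":0.004,"wy":0.016,"wz":0},{"grip":-1,"x":0.0845,"y":-0.025,"z":0.074,"wx":0.004,"wy":0.016,"wz":0},{"grip":-1,"x":0.092,"y":-0.027,"z":0.0805,"wx":0.004,"wy":0.016,"wz":0},{"grip":-1,"x":0.092,"y":-0.027,"z":0.0805,"wx":0.004,"wy":0.016,"wz":0}]'
python3 - <<'E'
from h import *
s=telemetry.read_state();print(s["wrist_force"],s["eef_pos"])
save("side","sd16");save("scene","sc16")
a=load("sc16")["frame"][100:220,350:430,::-1];b=load("sd16")["frame"][195:275,255:355,::-1]
cv2.imwrite("pics/m16.png",np.hstack([cv2.resize(a,(300,450),interpolation=2),cv2.copyMakeBorder(cv2.resize(b,(500,400),interpolation=2),0,50,0,0,0)]))
E
```

```text
time_s: 19.38
eef_pos: [0.5986, -0.2895, 0.2379]
eef_rot: [[0.616, -0.734, 0.285], [-0.186, 0.216, 0.959], [-0.765, -0.643, -0.003]]
wrist_force: [0.5, 0.4, -1.6]
width: 0.0146
[ 0.47729769  0.42452424 -1.57208027] [ 0.59857299 -0.28952467  0.23794006]
```

View pics/m16.png

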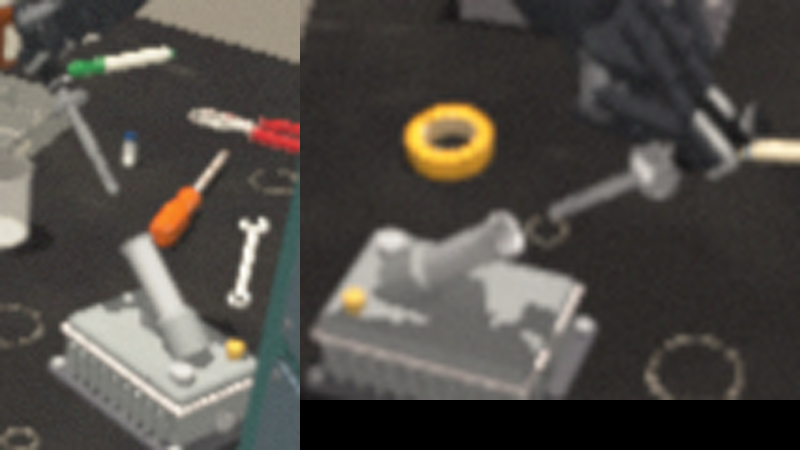

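The rod is clear of the tube, with the tip about 40 mm from the mouth and no contact force. Next I raise it and turn it level.

```bash
python3 -m pendant '[{"grip":-1,"x":0.01,"y":-0.002,"z":0.03,"wx":0,"wy":0,"wz":0},{"grip":-1,"x":0.01,"y":0,"z":0.07,"wx":0.03,"wy":0.1,"wz":0},{"grip":-1,"x":0,"y":0,"z":0.10,"wx":0.07,"wy":0.23,"wz":0},{"grip":-1,"x":-0.02,"y":0,"z":0.12,"wx":0.11,"wy":0.36,"wz":0},{"grip":-1,"x":-0.04,"y":0,"z":0.12,"wx":0.145,"wy":0.49,"wz":0},{"grip":-1,"x":-0.05,"y":0,"z":0.12,"wx":0.18,"wy":0.60,"wz":0},{"grip":-1,"x":-0.05,"y":0,"z":0.12,"wx":0.195,"wy":0.655,"wz":0},{"grip":-1,"x":-0.05,"y":0,"z":0.12,"wx":0.199,"wy":0.669,"wz":0},{"grip":-1,"x":-0.05,"y":0,"z":0.12,"wx":0.199,"wy":0.669,"wz":0},{"grip":-1,"x":-0.05,"y":0,"z":0.12,"wx":0.199,"wy":0.669,"wz":0},{"grip":-1,"x":-0.05,"y":0,"z":0.12,"wx":0.199,"wy":0.669,"wz":0}]'
python3 - <<'E'
from h import *
s=telemetry.read_state();print(s["wrist_force"],s["eef_pos"],s["eef_rot"][2],abs(s["joint_velocities"]).max())
for n in("side","scene","wrist"): save(n,n+"17")
a=load("scene17")["frame"][40:190,330:480,::-1];b=load("side17")["frame"][130:280,240:390,::-1]
cv2.imwrite("pics/m17.png",np.hstack([cv2.resize(a,(400,400),interpolation=2),cv2.resize(b,(400,400),interpolation=2)]))
E
```

```text
time_s: 20.85
eef_pos: [0.5473, -0.289, 0.357]
eef_rot: [[-0.001, -0.959, 0.283], [-0.002, 0.283, 0.959], [-1.0, 0.0, -0.002]]
wrist_force: [0.8, -0.3, -1.0]
width: 0.0148
[ 0.81922857 -0.27024869 -0.98464277] [ 0.54726794 -0.28897833  0.35698663] [-9.99997826e-01  1.49709676e-04 -2.07975107e-03] 0.004780796787493126
```

View pics/m17.png

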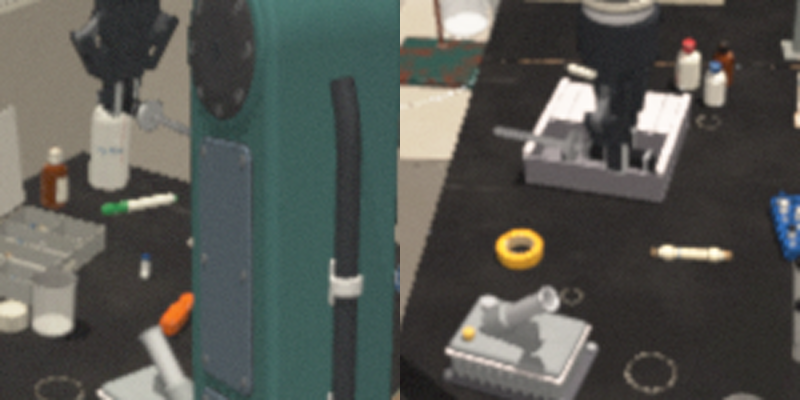

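View pics/scene17.png

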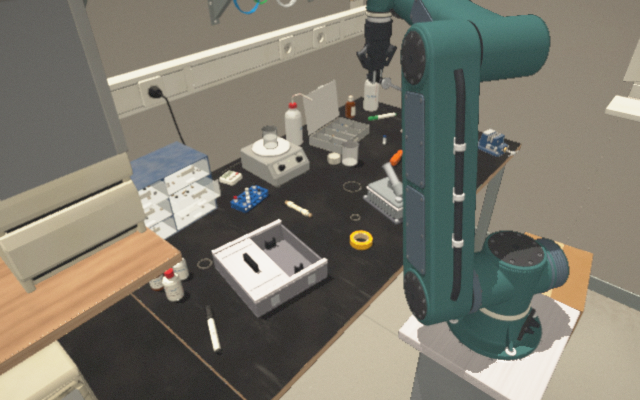

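View pics/wrist17.png

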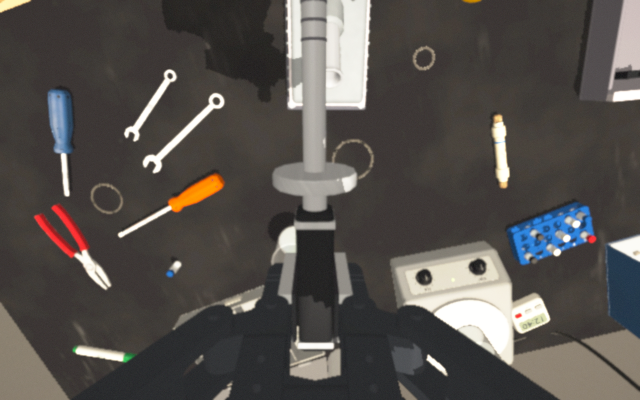

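Run:
```python
from rod import *
s=telemetry.read_state();b=load("side17");c=load("wrist17")
crop("side17",265,160,325,200,12,"s17c")
for p in(-.1,-.05,0,.05,.1):
    o,d,e1,e2=rodpts([.0118,.0023,0,p,0]);u=(proj(b,w([o+d*.133,o+d*.048],s))-[265,160]+.5)*12
    print(p,u.round().tolist(), "wrist collar",np.round(collar([.0118,.0023,0,p,0],s,c)),w([o+d*.133],s)[0][2])
```

```text
-0.1 [[125.0, 177.0], [477.0, 278.0]] wrist collar [269. 357. 162. 208.] 0.3819539328335479
-0.05 [[125.0, 201.0], [477.0, 287.0]] wrist collar [270. 356. 162. 203.] 0.3753235807046983
0 [[127.0, 225.0], [477.0, 296.0]] wrist collar [271. 356. 163. 199.] 0.36867644799561333
0.05 [[130.0, 249.0], [477.0, 305.0]] wrist collar [271. 355. 164. 195.] 0.36202914907630585
0.1 [[134.0, 273.0], [478.0, 314.0]] wrist collar [272. 354. 165. 191.] 0.35539829873222784
```

View pics/s17c.png

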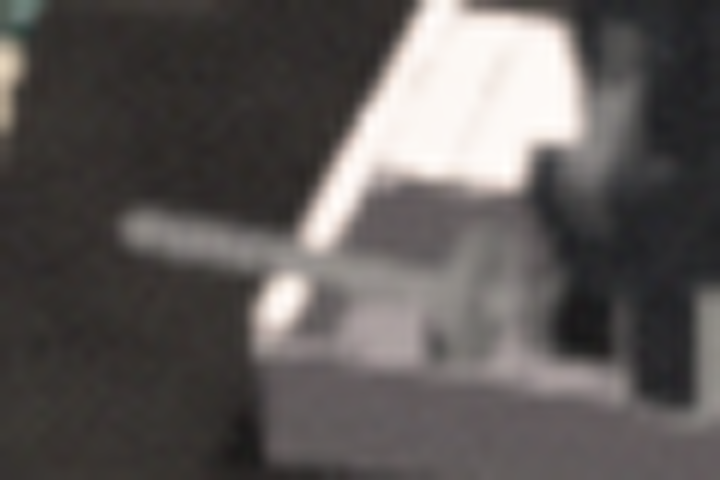

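In the side view the tip is at (120,228) and the collar near (470,295), matching the level-rod model (tip 127,225; pitch about 0). The heights are about 0.37 m. The scene view shows the cover open and the bystanders in place. Handing in.

Run:
```python
from h import *
a=load("sd1");b=load("side17")
print(telemetry.read_state()["width"],manip.hand_in())
```

```text
the job is handed in; nothing more can be done
0.014550909840638605 None
```

The job is handed in at about 21 s of the 64 s, with the robot still holding the rod level and still above the bench. The hand-in reports no verdict, so what follows rests on my own checks.

**What I did**
- **Cover:** I gripped the rib and slid the cover about 97 mm to its stop.
- **Rod:** I took it by mid-handle, tilted it to the tube's axis and pushed it in slowly until the collar met the mouth.
- **Hold:** I held the collar there for over half a second, pushing with about 5–7 N. Then I drew the rod right out, raised it and levelled it.

**Last checks**
- **Grip:** the opening was 14.6 mm at hand-in on the 16 mm handle. The pictures show the rod still held.
- **Height and level:** the tip and handle are about 0.37 m up. The side view fits a level rod to about 0.01 rad and the wrist view to within 0.04 rad, against the 0.14 limit.
- **Motion and contact:** joint speeds were below 0.005 rad/s. The wrist force was about 1 N, so nothing is touching the rod.
- **Surroundings:** the pictures show the cover open. The case and sump look unmoved, and so do the bystanders, judged by eye rather than measured.

**What disagreed**
- The mouth position from the two fixed cameras had a residual of about 1.2 pixels (a few mm).
- On first contact the force was off the tube's axis, as if the shaft rode the upper wall of the bore. I shifted it about 2 mm and the force then lay along the axis with the collar flush. The firmer hold after that turned it partly off-axis again (6.5, −1.0, 1.7 N).

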